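Lock a whetstone into its quick-release holder

TASK

Get the whetstone holder ready for sharpening: slide its movable stop up until the stone sits snugly between the two stops, with no play. With the quick-release lever still open, tighten the round knurled nut until the lever would start to meet firm resistance about halfway over, when it stands upright; then swing the lever all the way over toward the stone to its closed stop, so that it locks. Leave the knife and everything else on the sideboard where they are.

Things in the scene. Friction and masses are not known exactly. Their poses are not given: they have to be found in the camera images.
- holder: Whetstone holder, fixed: steel bar 48 x 290 mm, top 40 mm above the sideboard. Origin on the sideboard under the bar's middle; y along the bar, from the fixed stop (its rubber face at y = -125 mm) to the slotted tail end; x across, away from the robot at yaw 0; z up. The stone lies on 2 mm rubber pads (tops z = 42 mm).
- whetstone: Two-layer grey and whitish whetstone 50 x 150 x 22 mm, about 0.36 kg, loose, lying lengthwise on the holder's pads, top at z = 64 mm. Origin at the middle of its underside, y along it. Fully home against the fixed stop its origin is at y = -50 mm in the holder's frame; at the start it may lie up to 8 mm short of that, toward the movable stop.
- jaw (a joint): Movable stop: grey block on the bar, 56 mm across, 41 to 58 mm above the sideboard, sliding along the holder's y. Value in m: 0 = snug against a stone fully home, to 0.042 = fully back. In the holder's frame its rubber face is at y = 25 mm + value, its flat back at 73 mm + value, nut and lever axes at 50 mm + value. Slides at about 2 N, 4 N when pushing the stone too; held fast once clamped.
- jaw_back (a point): Middle of the movable stop's back face, 50 mm above the sideboard. Push here, toward the stone (holder -y); the bar behind it is free.
- nut (a joint): Adjuster nut, value in rad: 0 = unscrewed, 6.28 = end; grows clockwise seen from above, which tightens (6 mm down a turn; turns easily while the lever is open, and stays). Starts too loose, 1.6 to 2.4. At 4.3 the lever begins to bite about upright (lever about 1.25) and is firm 0.3 rad later; at 2.4 only at about 2.0, below 1.8 never. Each rad more makes it bite about 0.35 rad earlier.
- nut_grip (a point): On the vertical axis of the nut, 13 mm above its underside. Knurled steel cylinder 36 mm in diameter, 22 mm high, on top of the movable stop; its top is 81 to 88 mm above the sideboard and the threaded skewer stands out of it up to z = 96 mm. Keep fingertips above 66 mm: the stone's top is at 64, the block's at 58 mm.
- lever (a joint): Quick-release cam lever, value in rad: 0 = open, lying back along the tail (holder +y), 0.2 rad above level; grows as it swings up and over; 1.37 = upright; 2.76 = closed stop, lying along the stone (holder -y), 0.2 rad above level. Moves freely until it bites; with the nut right it then takes about 6 N at the grip point up to 2.5, passes its dead centre at 2.70 and stays closed.
- lever_grip (a point): On the flat steel lever, 70 mm from its axle, mid-width and mid-thickness: 12 mm wide (along the holder's x), 9 mm thick, tip 88 mm from the axle. Pinch across the 12 mm width, fingers closing along the holder's x; the lever can turn between the fingers. Free room on its inner side: 26 mm to the block, 31 mm to stone and bar.
- lever_hinge (a point): On the lever's axle, in the lever's plane: 22 mm above the sideboard, at x = -62 mm in the holder's frame (the robot's side), y = 50 mm + jaw value. The axle runs across the bar (along x); the lever swings in the holder's y-z plane. Moves with the movable stop.
- knife: Bystander: kitchen knife lying on its side, 280 mm long, 13 mm thick, black handle; origin at the heel of the blade, underside, +x toward the tip.
- slip_stone: Bystander: small spare stone lying flat, 38 x 105 x 16 mm; origin under its middle.
- mug: Bystander: white mug with a blue pattern, 62 mm wide, 50 mm high; origin under its middle.
- timer: Bystander: round wind-up kitchen timer, 61 mm wide, 52 mm high; origin under its middle.
- garlic: Bystander: garlic bulb, about 58 mm; origin under its middle.
- lemon: Bystander: lemon, 78 x 55 x 56 mm; origin under its middle.
- jar: Bystander: jam jar with a lid, 62 mm wide, 82 mm high; origin under its middle.
- mill: Bystander: wooden pepper mill, 58 mm wide, 165 mm high; origin under its middle.
- flask: Bystander: black vacuum flask with a handle, 99 x 155 mm, 247 mm high; origin under its middle.
- books_1: Row of standing books, does not move: 0.46 to 0.66 m ahead of the robot, 0.07 to 0.42 m to its right, up to 285 mm high. Keep the arm clear of it on the way from its start.
- board: Grey chopping board leaning on the back wall, does not move: 285 mm wide, 358 mm high; origin under its middle, 0.70 m ahead of the robot.
- vase: Dark vase, does not move: 93 mm wide, 200 mm high; origin under its middle.

How it is judged:
By the outcome, as a careful person would: the job done as asked, in the order asked, and still so for the second after the job is handed in, with the robot touching nothing.
It also fails if it takes over 72 s, if anything falls off the work surface, if the arm or the gripper's body presses on something with over 40 N, if the wrist force passes 120 N, or if a joint passes its speed limit or range.

ROBOT

A 6-joint arm with a two-finger parallel gripper is mounted at the origin on a cart in front of the work surface, level with it; the furniture and walls round the work are solid. World frame = base frame: x ahead of the robot, y to its left, z up, the work surface at z = 0. Lengths are in mm, angles in rad, forces in N, time in s.
With the tool pointing down it reaches from about 350 to 975 mm from the base axis. Payload 7.1 kg.
Tool frame: the origin (TCP) lies between the finger pads; the fingertips stand 17 mm ahead of it and the grasp point (between the pads) lies 2 mm behind it; z points along the fingers, y is the line along which they close (so a half turn about z gives the same grasp; the last joint's range is limited). The gripper opens to 88 mm and grips with 3 to 60 N. Pads are 20 mm wide; open, the fingers measure 115 mm over their backs; the gripper's body (75 mm by 178 mm) begins 61 mm behind the grasp point.
Start: joints at [-1.335, 0.423, 1.63, -0, 1.089, -0.019], TCP at [157.551, -604.8, 239.675] pointing down, gripper open.
Joint ranges: [-3, 3], [-0.9, 2.11], [0.09, 2.58], [-1.31, 4.45], [0.11, 2.69], [-2.54, 2.54]. Speed limits (rad/s): [2.39, 2.39, 3.01, 3.14, 3.14, 3.14].

INTERFACE

Orientations are given as a rotation vector (axis times angle).
In Python, from workcell import ctrl gives the robot as it stands.
- The arm moves only by the shell command python3 jog.py FILE [OPENING], which reads ROWS from the file FILE. ROWS is a JSON list of rows, 1 to 5 of them, each an object with the fields trans (a list: dx, dy, dz in mm), r (a list: a rotation vector rx, ry, rz in rad); a field left out counts as zero; each row shifts and turns the commanded pose from where the row before left it, along the tool's axes as they then stand; what a row does not reach is not made up. A row lasts 1/12 s, in which the tool goes at most 41.7 mm and 0.125 rad, less where a joint would pass 70% of its speed; a pose out of reach is approached as far as the arm can. OPENING is the finger opening in mm, set as the command begins (- or left out keeps the last). The fingers move at their own pace and stop on an object; the grip force is fixed at half the most. Time passes only in rows, so rows that do not move let the fingers close. It prints the time, the measured TCP pose, the force, the opening and the grip force at its end. Input that does not fit is refused with a message, and nothing moves.
- ctrl.get_obs(): the state, without advancing time (a new reading comes with each control period).
- ctrl.get_image(name): name is "side" or "top"; returns a dict with "img" (480x640x3 uint8, red, green, blue), "fx", "fy", "cx", "cy" (pixels), "R" (3x3) and "t" (3): a world point X has camera coordinates R X + t. Camera axes: x right, y down, z forward; pixel columns grow to the right and rows downward; lengths in mm; the calibration is good to about 2 mm. A picture is of the moment at which its call begins. There is no depth.
- ctrl.close_job(): hands the job in; it is judged then, once.
The state is a dict: "t": time; "qpos": joint angles; "qvel": joint speeds; "joint_torque": joint torques, N m; "ee_pos": TCP position; "orientation": TCP orientation; "ft_force": force on the tool from outside, world axes, zero at the start; "moment": the same for the moment, N m; "width": finger opening in mm; "grasp_force": force on a finger pad.
Only numpy, scipy, OpenCV 4.12 (cv2) and the standard library are available. Lean on these libraries where they do the work, as an engineer would, in place of code of your own. Each camera call takes 0.05 s, during which the arm holds its last target. There are 200 camera calls.

## Working session

There is one attempt and no reset: what is moved stays moved. The work goes in short steps, Python scripts to look and compute and a shell command to move; the robot and the scene stay as the last step left them, time stands still between calls to the robot, and variables do not carry over. Pictures are saved under pics/ and viewed, at most 10 in all, crops included, and the job is handed in when it is done.

```bash
mkdir -p pics; ls; python3 - <<'E'
from workcell import ctrl
import cv2
for n in("side","top"):
    d=ctrl.get_image(n); cv2.imwrite(f"pics/{n}0.png",d["img"][:,:,::-1]); print(n,d["fx"],d["fy"],d["cx"],d["cy"],d["R"],d["t"])
o=ctrl.get_obs();print(o)
E
```

```text
jog.py
pics
workcell.py
side 525.8470186586545 525.8470186586545 310.02831081641915 241.35532565962922 [[ 0.99975688  0.0219225  -0.00236301]
 [ 0.01727258 -0.84526771 -0.53406382]
 [-0.01370539  0.53389316 -0.84544086]] [-525.07721047   16.89802492 1526.11962936]
top 491.7263956508811 491.7263956508811 324.39150845727346 244.49171748266974 [[-0.02262749 -0.9997001  -0.00936494]
 [-0.99267306  0.0235786  -0.1185084 ]
 [ 0.11869367  0.00661477 -0.99290889]] [  37.59060123  550.33888899 1276.32674244]
{'t': 0.1, 'qpos': array([-1.33497881e+00,  4.23762888e-01,  1.63059050e+00, -3.36524382e-05,
        1.08860302e+00, -1.89692634e-02]), 'qvel': array([-0.00130249, -0.00173172, -0.00363973, -0.00124089, -0.00027495,
       -0.00014897]), 'joint_torque': array([-1.61640135e-03, -5.45615244e+01, -2.74324143e+01,  6.43585646e-02,
        1.87732227e-02, -1.08706533e-05]), 'ee_pos': array([ 157.44953202, -604.356556  ,  238.98943794]), 'orientation': array([-3.11478985e+00, -3.98988989e-01,  2.78232026e-04]), 'ft_force': array([-0.33076057,  0.54230563,  0.05688967]), 'moment': array([ 0.00198987,  0.03998043, -0.05259333]), 'grasp_force': 0.0, 'width': 87.65423695561196}
```

View pics/top0.png

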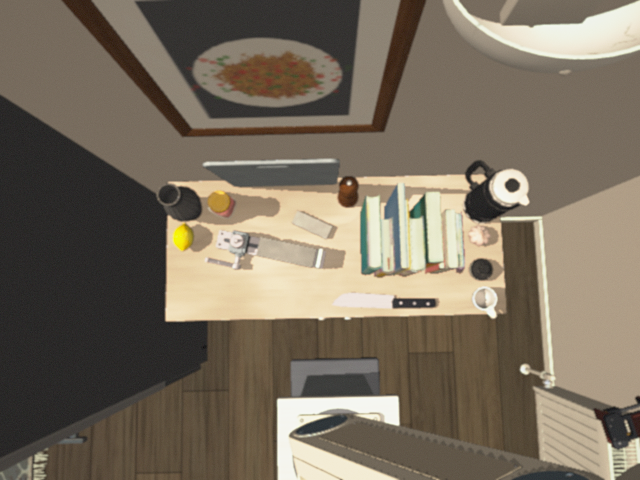

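View pics/side0.png

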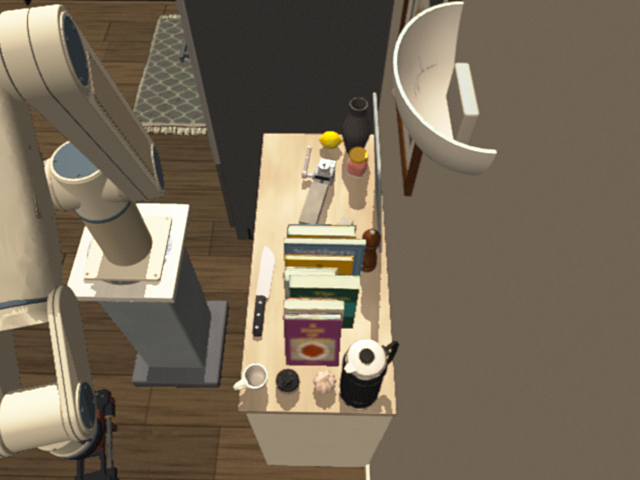

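The top view shows the holder around (270,248), with the tail and lever to the left (world +y), the lever on the robot's side at (222,262) and the knife at (385,300). The side view shows the holder at (318,190) behind the books. I'll zoom in next.

```bash
python3 - <<'E'
import cv2, numpy as np
a=cv2.imread("pics/top0.png")[222:282,195:335]; b=cv2.imread("pics/side0.png")[140:235,280:355]
a=cv2.resize(a,None,fx=5.5,fy=5.5,interpolation=cv2.INTER_CUBIC); cv2.imwrite("pics/topc.png",a)
b=cv2.resize(b,None,fx=6,fy=6,interpolation=cv2.INTER_CUBIC); cv2.imwrite("pics/sidec.png",b)
E
```

```text
(no output)
```

View pics/topc.png

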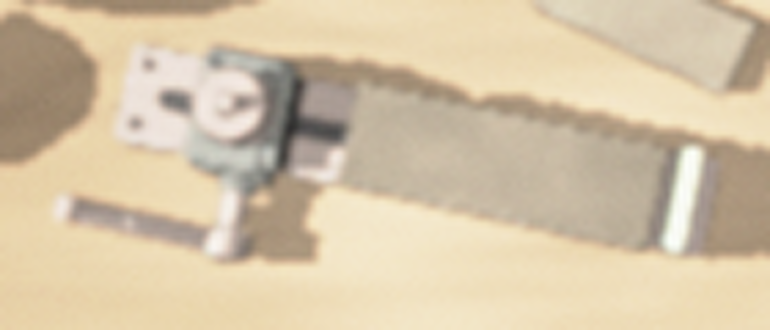

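View pics/sidec.png

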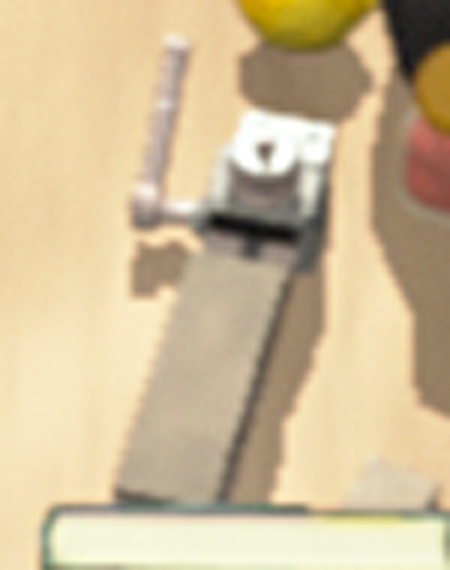

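The crops show the nut at top (231,104) and side (264,150), the lever hinge at top (222,243), the tip at (62,208), and the stone corners. Next I'll turn these into positions.

```bash
cat > h.py <<'E'
import numpy as np
from workcell import ctrl
C={"top":(491.726,324.3915,244.4917,np.array([[-0.02262749,-0.9997001,-0.00936494],[-0.99267306,0.0235786,-0.1185084],[0.11869367,0.00661477,-0.99290889]]),np.array([37.59060123,550.33888899,1276.32674244])),
"side":(525.847,310.0283,241.3553,np.array([[0.99975688,0.0219225,-0.00236301],[0.01727258,-0.84526771,-0.53406382],[-0.01370539,0.53389316,-0.84544086]]),np.array([-525.07721047,16.89802492,1526.11962936]))}
def ray(n,u,v):
    f,cx,cy,R,t=C[n]; return -R.T@t, R.T@np.array([(u-cx)/f,(v-cy)/f,1])
def plane(n,u,v,z):
    o,d=ray(n,u,v); return o+d*(z-o[2])/d[2]
def two(p,q):
    o,d=ray("top",*p); a,b=ray("side",*q)
    s=np.linalg.lstsq(np.c_[d,-b],a-o,rcond=None)[0]; P,Q=o+d*s[0],a+b*s[1]
    return (P+Q)/2,np.linalg.norm(P-Q)
def proj(n,X):
    f,cx,cy,R,t=C[n]; c=R@X+t; return f*c[0]/c[2]+cx,f*c[1]/c[2]+cy
E
cat > m.py <<'E'
from h import *
np.set_printoptions(precision=1,suppress=True)
T=lambda u,v:((u+.5)/5.5-.5+195,(v+.5)/5.5-.5+222)
S=lambda u,v:((u+.5)/6-.5+280,(v+.5)/6-.5+140)
for k,p,z in[("stoneA far",(357,88),64),("stoneA near",(345,183),64),("stoneB far",(668,150),64),("stoneB near",(645,248),64),("nut",(231,104),84),("skewer",(232,102),96),("hinge",(222,241),22),("tip",(64,208),39.5),("tail far",(137,46),40),("tail near",(118,135),40),("fixstop mid",(685,200),64)]:
    print(k,plane("top",*T(*p),z))
for k,p,z in[("stoneA near",(192,255),64),("stoneA far",(288,262),64),("nut",(264,150),84),("skew",(266,150),96),("hinge",(147,205),22),("tip",(176,42),39.5)]:
    print("side",k,plane("side",*S(*p),z))
print(two(T(231,104),S(264,150)),two(T(62,208),S(176,42)),two(T(222,241),S(147,205)))
E
python3 m.py
```

```text
stoneA far [569.5 193.3  64. ]
stoneA near [524.4 199.3  64. ]
stoneB far [536.4  46.5  64. ]
stoneB near [490.3  58.3  64. ]
nut [560.6 249.4  84. ]
skewer [559.9 246.7  96. ]
hinge [501.7 265.4  22. ]
tip [518.  338.2  39.5]
tail far [595.8 303.1  40. ]
tail near [552.6 312.2  40. ]
fixstop mid [512.6  39.   64. ]
side stoneA near [525.6 199.9  64. ]
side stoneA far [573.4 196.4  64. ]
side nut [560.7 251.6  84. ]
side skew [561.5 241.3  96. ]
side hinge [500.8 266.2  22. ]
side tip [513.8 363.7  39.5]
(array([560.4, 248.8,  87.1]), np.float64(0.44132779546858353)) (array([514.6, 330. ,  76.3]), np.float64(0.19591732897383063)) (array([501.2, 265.1,  23.4]), np.float64(0.6972015729757192))
```

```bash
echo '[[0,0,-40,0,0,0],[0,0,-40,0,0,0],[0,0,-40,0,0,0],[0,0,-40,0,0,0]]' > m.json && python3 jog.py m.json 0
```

```text
refused: ROWS must be a list of objects, one for each row. Nothing was moved.
```

The call was refused and nothing moved: it wants a list of objects, one for each row. Same move again in that form.

```bash
echo '[{"trans": [0,0,-40]},{"trans": [0,0,-40]},{"trans": [0,0,-40]},{"trans": [0,0,-40]}]' > m.json && python3 jog.py m.json 0
echo '[{"trans": [25,-31,0]},{"trans": [25,-31,0]},{"trans": [25,-31,0]},{"trans": [25,-31,0]},{"trans": [25,-31,0]}]' > m.json && python3 jog.py m.json
echo '[{"trans": [25,-31,0]},{"trans": [25,-31,0]},{"trans": [25,-31,0]},{"trans": [25,-31,0]},{"trans": [25,-31,0]}]' > m.json && python3 jog.py m.json
```

```text
t: 0.43
ee_pos: [157.4, -604.3, 400.9]
orientation: [-3.115, -0.399, 0.0]
ft_force: [0.0, -0.6, 0.9]
width: 64.5
grasp_force: 0.0
t: 0.85
ee_pos: [239.6, -421.4, 399.3]
orientation: [-3.116, -0.398, 0.0]
ft_force: [0.7, -0.1, 0.3]
width: 31.2
grasp_force: 0.0
t: 1.27
ee_pos: [321.4, -239.9, 399.5]
orientation: [-3.116, -0.398, -0.0]
ft_force: [0.5, -0.5, 0.2]
width: 1.0
grasp_force: 0.0
```

```bash
echo '[{"trans": [25,-30,0]},{"trans": [25,-30,0]},{"trans": [25,-30,0]},{"trans": [25,-30,0]},{"trans": [25,-30,0]}]' > m.json && python3 jog.py m.json |head -2
echo '[{"trans": [25,-30,0]},{"trans": [25,-30,0]},{"trans": [25,-30,0]},{"trans": [25,-30,0]},{"trans": [25,-30,0]}]' > m.json && python3 jog.py m.json | head -2
echo '[{"trans": [25,-30,0]},{"trans": [25,-30,0]},{"trans": [25,-30,0]},{"trans": [25,-30,0]},{"trans": [25,-30,0]}]' > m.json && python3 jog.py m.json | head -2
echo '[{"r": [0,0,-0.12]},{"r": [0,0,-0.12]},{"r": [0,0,-0.12]},{"r": [0,0,-0.12]},{"r": [0,0,-0.12]}]' > m.json && python3 jog.py m.json | head -3
echo '[{"r": [0,0,-0.12]},{"r": [0,0,-0.12]},{"r": [0,0,-0.12]},{"r": [0,0,-0.12]},{"r": [0,0,-0.01]}]' > m.json && python3 jog.py m.json | head -3
cat >> h.py <<'E'
from scipy.spatial.transform import Rotation as Ro
yaw=-0.225; O=np.array([541.85,166.4,0]); H=Ro.from_euler('z',yaw).as_matrix()
def st():
    o=ctrl.get_obs(); R=Ro.from_rotvec(o["orientation"]).as_matrix()
    print("t %.1f"%o["t"],"holder",np.round(H.T@(o["ee_pos"]-O),1),"tool axes in holder",np.round(H.T@R,3).tolist(),"F",np.round(H.T@o["ft_force"],1),"M",np.round(o["moment"],2),"q",np.round(o["qpos"],2),"w %.1f g %.1f"%(o["width"],o["grasp_force"]))
    return o,R
def to(x,y,z):
    o,R=st(); print("tool delta",np.round(R.T@(O+H@np.array([x,y,z])-o["ee_pos"]),1))
E
python3 -c "
from h import *
to(0,126,62)"
```

```text
t: 1.68
ee_pos: [404.6, -63.2, 399.7]
t: 2.1
ee_pos: [487.8, 113.6, 399.4]
t: 2.52
ee_pos: [571.1, 290.1, 399.1]
t: 2.93
ee_pos: [570.6, 288.3, 398.9]
orientation: [2.855, 1.311, -0.002]
t: 3.35
ee_pos: [570.6, 288.1, 399.1]
orientation: [-2.453, -1.962, 0.002]
t 3.4 holder [  0.9 125.1 399.1] tool axes in holder [[-0.003, 1.0, -0.001], [1.0, 0.003, -0.001], [-0.001, -0.001, -1.0]] F [-0.2  0.6 -0.6] M [-0.04 -0.06 -0.  ] q [0.45 0.31 1.42 0.   1.41 0.67] w 0.4 g 0.0
tool delta [  1.2  -0.6 337.1]
```

```bash
echo '[{"trans": [1,0,40]},{"trans": [1,0,40]},{"trans": [1,0,40]},{"trans": [1,0,40]},{"trans": [0,0,40]}]' > m.json && python3 jog.py m.json |head -2
echo '[{"trans": [0,0,40]},{"trans": [0,0,40]},{"trans": [0,0,30]}]' > m.json && python3 jog.py m.json |head -2
python3 - <<'E'
from h import *
import cv2
a=ctrl.get_image("top")["img"][212:282,185:335,::-1]; b=ctrl.get_image("side")["img"][120:235,270:365,::-1]
a=cv2.resize(a,(750,350),interpolation=2); b=cv2.resize(b,(207,250),interpolation=2)
c=np.zeros((600,750,3),np.uint8); c[:350]=a; c[350:,:207]=b; cv2.imwrite("pics/p1.png",c)
to(0,120,62)
E
```

```text
t: 3.77
ee_pos: [571.4, 292.1, 198.0]
t: 4.02
ee_pos: [570.2, 291.4, 86.2]
t 4.1 holder [ -2.2 126.5  84.1] tool axes in holder [[0.004, 1.0, -0.008], [1.0, -0.004, -0.007], [-0.007, -0.008, -1.0]] F [-0.6  0.4  1. ] M [ 0.02 -0.04 -0.  ] q [ 0.45  0.64  1.67 -0.    0.83  0.68] w 0.4 g 0.0
tool delta [-6.3  2.4 22.1]
```

View pics/p1.png

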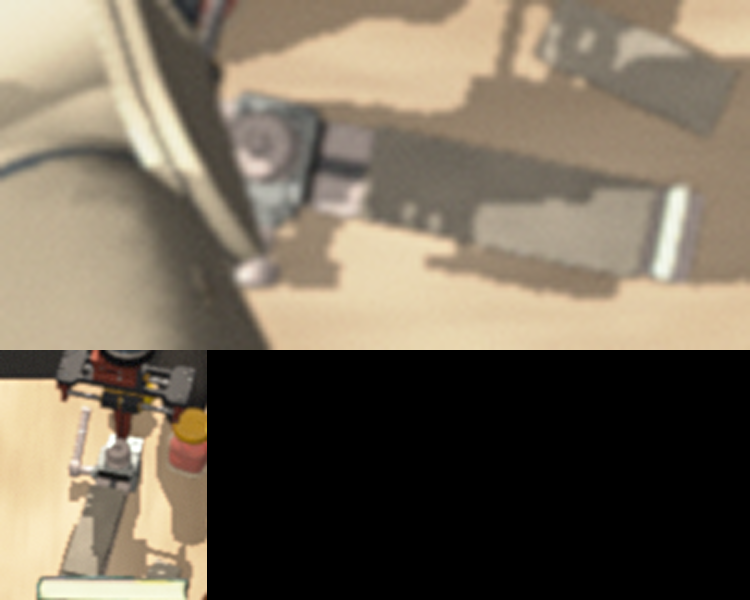

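The side view shows the closed fingers at (122,425) standing over the tail, just behind the nut and stop. I'll lower them and push.

```bash
echo '[{"trans": [0,1,11]},{"trans": [0,1,11]},{}]' > m.json && python3 jog.py m.json |sed -n '2p;4p'
echo '[{"trans": [-3,0,0]},{"trans": [-3,0,0]},{"trans": [-3,0,0]},{"trans": [-3,0,0]},{"trans": [-3,0,0]}]' > m.json && python3 jog.py m.json |sed -n '2p;4p'
echo '[{"trans": [-3,0,0]},{"trans": [-3,0,0]},{"trans": [-3,0,0]},{"trans": [-3,0,0]},{"trans": [-3,0,0]}]' > m.json && python3 jog.py m.json |sed -n '2p;4p'
python3 -c "
from h import *
to(0,83,62)"
```

```text
ee_pos: [574.1, 291.7, 67.5]
ft_force: [-1.1, 0.7, -0.6]
ee_pos: [571.0, 277.3, 68.8]
ft_force: [0.3, 3.1, 1.9]
ee_pos: [567.1, 262.2, 67.7]
ft_force: [1.3, 1.4, 1.2]
t 5.2 holder [ 3.2 99.  67.7] tool axes in holder [[0.001, 1.0, 0.0], [1.0, -0.001, 0.0], [0.0, 0.0, -1.0]] F [1.  1.6 1.2] M [ 0.27 -0.28  0.01] q [0.41 0.65 1.72 0.   0.77 0.64] w 0.6 g 1.1
tool delta [-16.   -3.2   5.7]
```

```bash
echo '[{"trans": [0,-1,2]},{"trans": [0,-1,2]},{"trans": [-3,0,0]},{"trans": [-3,0,0]},{"trans": [-3,0,0]}]' > m.json && python3 jog.py m.json |sed -n '2p;4p'
echo '[{"trans": [-2,0,0]},{"trans": [-1,0,0]},{}]' > m.json && python3 jog.py m.json |sed -n '2p;4p'
echo '[{"trans": [-1,0,0]},{"trans": [-1,0,0]},{}]' > m.json && python3 jog.py m.json |sed -n '2p;4p'
python3 -c "
from h import *
to(0,83,62)"
```

```text
ee_pos: [562.4, 254.1, 63.1]
ft_force: [-0.7, 4.8, -3.3]
ee_pos: [562.0, 251.0, 63.5]
ft_force: [-0.1, 3.3, -1.6]
ee_pos: [562.0, 250.8, 63.6]
ft_force: [-0.8, 12.2, -5.8]
t 6.1 holder [ 0.8 86.8 63.6] tool axes in holder [[0.002, 1.0, 0.0], [1.0, -0.002, 0.003], [0.003, 0.0, -1.0]] F [-3.5 11.7 -5.8] M [2.09 0.04 0.01] q [0.4  0.65 1.74 0.   0.75 0.62] w 0.6 g 5.7
tool delta [-3.8 -0.8  1.6]
```

```bash
echo '[{"trans": [-1,0,0]},{},{}]' > m.json && python3 jog.py m.json |sed -n '2p;4p'
echo '[{"trans": [-1,0,0]},{},{}]' > m.json && python3 jog.py m.json |sed -n '2p;4p'
```

```text
ee_pos: [562.0, 250.7, 63.7]
ft_force: [-1.0, 15.6, -8.1]
ee_pos: [562.0, 250.6, 63.7]
ft_force: [-0.6, 20.2, -8.8]
```

It's rigid, so the stone is home. I'll back off, rise, and measure nut and stone again.

```bash
echo '[{"trans": [5,0,0]},{"trans": [10,0,0]},{"trans": [10,0,-20]},{"trans": [20,0,-40]},{"trans": [40,0,-40]}]' > m.json && python3 jog.py m.json 60 |sed -n '2p;4p'
echo '[{"trans": [40,0,-10]},{"trans": [40,0,0]},{"trans": [20,0,0]},{}]' > m.json && python3 jog.py m.json |sed -n '2p;4p'
python3 - <<'E'
from h import *
import cv2
a=ctrl.get_image("top")["img"][227:277,215:335,::-1]; b=ctrl.get_image("side")["img"][140:230,280:355,::-1]
a=cv2.resize(a,(720,300),interpolation=2); b=cv2.resize(b,(250,300),interpolation=2)
c=np.zeros((600,720,3),np.uint8); c[:300]=a; c[300:,:250]=b; cv2.imwrite("pics/p2.png",c)
st()
E
```

```text
ee_pos: [577.4, 317.1, 151.5]
ft_force: [2.5, 1.3, -0.2]
ee_pos: [593.9, 421.4, 160.4]
ft_force: [-33.5, 19.4, 14.1]
t 7.5 holder [ -7.4 260.1 160.6] tool axes in holder [[-0.0, 1.0, -0.014], [1.0, 0.0, 0.001], [0.001, -0.014, -1.0]] F [-33.8  12.7  10.1] M [3.33 4.9  0.15] q [0.6  0.66 1.42 0.01 1.07 0.82] w 59.0 g 18.1
```

View pics/p2.png

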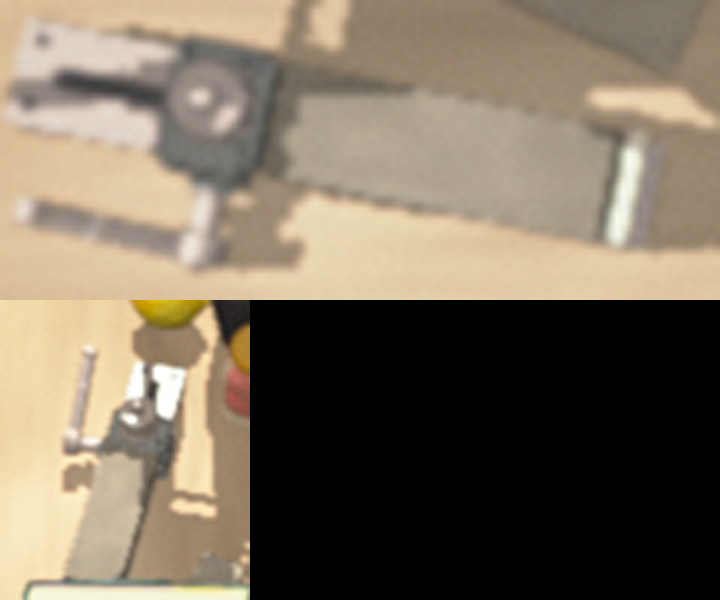

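The stone now sits between the stops: the nut is at (205,98), the hinge at (197,248) and the stone ends at about (285,130) and (612,185). The gripper is touching the vase, so I'll back off now.

```bash
echo '[{"trans": [-15,-10,0]},{"trans": [-25,-10,0]},{"trans": [-25,0,0]},{}]' > m.json && python3 jog.py m.json 60 |sed -n '2p;4p'
python3 - <<'E'
from h import *
T=lambda u,v:((u+.5)/6-.5+215,(v+.5)/6-.5+227)
S=lambda u,v:((u+.5)/3.333-.5+280,(v-300+.5)/3.333-.5+140)
hf=lambda X:np.round(H.T@(X-O),1)
for k,p,z in[("nut",(207,98),84),("skewer",(202,96),96),("hinge",(198,248),22),("tail far",(27,20),40),("tail near",(10,125),40),("A far",(298,90),64),("A near",(283,178),64),("B far",(620,138),64),("B near",(600,240),64),("fix",(628,192),64)]:
    print(k,hf(plane("top",*T(*p),z)))
for k,p,z in[("nut",(137,413),84),("hinge",(71,441),22)]: print("side",k,hf(plane("side",*S(*p),z)))
P,e=two(T(22,210),S(90,350));print("tip",hf(P),e); st()
E
```

```text
ee_pos: [564.4, 353.6, 160.2]
ft_force: [0.2, -0.7, -0.9]
nut [ 0.1 52.3 84. ]
skewer [-0.5 52.3 96. ]
hinge [-61.   52.9  22. ]
tail far [ 22.  146.4  40. ]
tail near [-25.2 143.2  40. ]
A far [13.2 18.  64. ]
A near [-25.6  16.1  64. ]
B far [  20.6 -123.2   64. ]
B near [ -24.4 -123.7   64. ]
fix [  -1.7 -131.3   64. ]
side nut [-0.8 51.4 84. ]
side hinge [-63.5  54.2  22. ]
tip [-62.1 121.3  74.4] 0.1422640020952725
t 7.8 holder [-19.8 187.5 160.2] tool axes in holder [[0.002, 1.0, -0.002], [1.0, -0.002, -0.004], [-0.004, -0.002, -1.0]] F [ 0.4 -0.6 -0.9] M [-0.03 -0.07  0.03] q [ 0.54  0.57  1.58 -0.    0.99  0.77] w 59.7 g 0.0
```

```bash
echo '[{"trans": [-34,5,0]},{"trans": [-34,5,0]},{"trans": [-34,5,0]},{"trans": [-33,5,0]}]' > m.json && python3 jog.py m.json 60 |sed -n '2p;4p'
echo '[{"r": [0,0,-0.12]},{"r": [0,0,-0.12]},{"r": [0,0,-0.12]},{"r": [0,0,-0.12]},{"r": [0,0,-0.12]}]' > m.json && python3 jog.py m.json | sed -n '2p;4p'
echo '[{"r": [0,0,-0.12]},{"r": [0,0,-0.12]},{"r": [0,0,-0.12]},{"r": [0,0,-0.12]},{"r": [0,0,-0.12]}]' > m.json && python3 jog.py m.json | sed -n '2p;4p'
echo '[{"r": [0,0,-0.12]},{"r": [0,0,-0.12]},{"r": [0,0,-0.12]},{},{}]' > m.json && python3 jog.py m.json | sed -n '2p;4p'
python3 -c "
from h import *
to(-0.3,52.2,86)"
```

```text
ee_pos: [555.6, 219.8, 160.7]
ft_force: [1.1, -0.6, -0.4]
ee_pos: [556.1, 221.0, 160.8]
ft_force: [-0.2, -0.8, 0.4]
ee_pos: [556.1, 221.1, 160.7]
ft_force: [0.3, 0.0, 0.0]
ee_pos: [555.9, 221.1, 160.6]
ft_force: [-0.2, -0.5, -0.1]
t 9.4 holder [  1.5  56.5 160.6] tool axes in holder [[-1.0, 0.016, 0.0], [0.016, 1.0, -0.0], [-0.0, -0.0, -1.0]] F [-0.1 -0.5 -0.1] M [ 0.05 -0.16  0.02] q [ 0.36  0.48  1.75 -0.    0.91 -0.97] w 60.4 g 0.0
tool delta [ 1.7 -4.3 74.6]
```

```bash
echo '[{"trans": [2,-5,30]},{"trans": [0,0,30]},{"trans": [0,0,14]},{},{}]' > m.json && python3 jog.py m.json 60 |sed -n '2p;4p'
python3 -c "
from h import *
to(-0.3,52,86)"
```

```text
ee_pos: [552.1, 216.6, 86.0]
ft_force: [-0.1, 0.0, -1.2]
t 9.8 holder [-1.2 51.2 86. ] tool axes in holder [[-1.0, 0.014, -0.001], [0.014, 1.0, -0.001], [0.001, -0.001, -1.0]] F [-0.1  0.  -1.2] M [ 0.07 -0.11 -0.05] q [ 0.35  0.59  1.79 -0.    0.77 -0.98] w 60.0 g 0.0
tool delta [-0.9  0.8 -0. ]
```

```bash
echo '[{"trans": [-1,0,0]},{},{},{},{}]' > m.json && python3 jog.py m.json 28 
echo '[{},{},{}]' > m.json && python3 jog.py m.json
python3 -c "
from h import *
st()"
```

```text
t: 10.22
ee_pos: [554.1, 216.9, 87.4]
orientation: [0.372, 3.118, 0.002]
ft_force: [1.0, 2.7, 2.1]
width: 34.9
grasp_force: 30.0
t: 10.47
ee_pos: [554.0, 216.9, 87.1]
orientation: [0.371, 3.118, 0.002]
ft_force: [0.9, 2.3, 4.4]
width: 35.3
grasp_force: 30.0
t 10.5 holder [ 0.5 51.9 87.1] tool axes in holder [[-1.0, 0.012, 0.002], [0.012, 1.0, 0.001], [-0.001, 0.001, -1.0]] F [0.3 2.5 4.4] M [ 0.53 -0.29 -0.04] q [ 0.35  0.59  1.78  0.    0.77 -0.98] w 35.3 g 30.0
```

```bash
for i in 1; do echo '[{"trans": [0,0,0.1],"r": [0,0,0.115]},{"trans": [0,0,0.1],"r": [0,0,0.115]},{"trans": [0,0,0.1],"r": [0,0,0.115]},{"trans": [0,0,0.1],"r": [0,0,0.115]},{"trans": [0,0,0.1],"r": [0,0,0.115]}]' > m.json && python3 jog.py m.json |sed -n '2p;4p'; done
echo '[{"trans": [0,0,0.1],"r": [0,0,0.115]},{"trans": [0,0,0.1],"r": [0,0,0.115]},{"trans": [0,0,0.1],"r": [0,0,0.115]},{"trans": [0,0,0.1],"r": [0,0,0.115]},{"trans": [0,0,0.1],"r": [0,0,0.115]}]' > m.json && python3 jog.py m.json |sed -n '2p;4p'
echo '[{"trans": [0,0,0.1],"r": [0,0,0.115]},{"trans": [0,0,0.1],"r": [0,0,0.115]},{"trans": [0,0,0.1],"r": [0,0,0.115]},{"trans": [0,0,0.1],"r": [0,0,0.115]},{"trans": [0,0,0.1],"r": [0,0,0.115]}]' > m.json && python3 jog.py m.json |sed -n '2p;4p'
echo '[{"trans": [0,0,0.1],"r": [0,0,0.115]},{"trans": [0,0,0.1],"r": [0,0,0.115]},{"trans": [0,0,0.1],"r": [0,0,0.115]},{"trans": [0,0,0.1],"r": [0,0,0.115]},{"trans": [0,0,0.1],"r": [0,0,0.115]}]' > m.json && python3 jog.py m.json |sed -n '2p;4p'
python3 -c "
from h import *
st()"
```

```text
ee_pos: [553.6, 216.6, 86.3]
ft_force: [0.6, 2.2, 4.0]
ee_pos: [553.2, 216.4, 85.6]
ft_force: [-0.3, 1.5, 4.3]
ee_pos: [552.7, 216.5, 85.0]
ft_force: [-1.0, 2.1, 4.6]
ee_pos: [552.4, 216.8, 84.4]
ft_force: [-3.0, 3.1, 5.0]
t 12.1 holder [-1.  51.5 84.4] tool axes in holder [[0.679, 0.734, -0.002], [0.734, -0.679, 0.0], [-0.001, -0.001, -1.0]] F [-3.6  2.3  5. ] M [1.01 0.56 0.02] q [0.35 0.59 1.79 0.   0.77 1.32] w 35.6 g 30.0
```

```bash
echo '[{},{},{},{},{"trans": [0,0,-10]}]' > m.json && python3 jog.py m.json 60|sed -n '2p;4p;5p'
echo '[{"trans": [0,0,-35]},{"trans": [0,0,-35]},{"r": [0,0,-0.125]},{"r": [0,0,-0.125]},{"r": [0,0,-0.125]}]' > m.json && python3 jog.py m.json 0|sed -n '2p;4p'
echo '[{"r": [0,0,-0.125]},{"r": [0,0,-0.125]},{"r": [0,0,-0.125]},{"trans": [30,0,0]},{"trans": [30,0,0]}]' > m.json && python3 jog.py m.json |sed -n '2p;4p'
python3 -c "
from h import *
to(0,104,62)"
```

```text
ee_pos: [551.9, 215.7, 92.9]
ft_force: [-0.6, 0.1, 0.6]
width: 59.8
ee_pos: [553.8, 216.4, 166.2]
ft_force: [0.6, 0.3, 0.3]
ee_pos: [566.2, 274.4, 165.3]
ft_force: [1.3, -0.0, 1.7]
t 13.4 holder [ -0.3 110.8 165.3] tool axes in holder [[-0.008, 1.0, -0.0], [1.0, 0.008, -0.0], [-0.0, -0.0, -1.0]] F [1.3 0.3 1.7] M [-0.05 -0.1  -0.06] q [ 0.43  0.52  1.67 -0.    0.95  0.65] w 1.0 g 0.0
tool delta [ -6.7   0.3 103.3]
```

```bash
echo '[{"trans": [-3,0,35]},{"trans": [-3,0,35]},{"trans": [-2,0,32]},{}]' > m.json && python3 jog.py m.json 0|sed -n '2p;4p'
echo '[{"trans": [-4,0,0]},{"trans": [-4,0,0]},{"trans": [-3,0,0]},{"trans": [-2,0,0]},{"trans": [-1,0,0]}]' > m.json && python3 jog.py m.json |sed -n '2p;4p'
echo '[{"trans": [-1,0,0]},{"trans": [-1,0,0]},{}]' > m.json && python3 jog.py m.json |sed -n '2p;4p'
python3 -c "
from h import *
to(0,86,62)"
```

```text
ee_pos: [563.4, 266.6, 59.1]
ft_force: [-0.5, -0.3, -0.2]
ee_pos: [561.6, 253.2, 63.4]
ft_force: [-0.6, -0.2, 0.3]
ee_pos: [561.0, 251.5, 62.7]
ft_force: [-0.0, -0.8, -0.3]
t 14.4 holder [-0.3 87.2 62.7] tool axes in holder [[-0.009, 1.0, 0.0], [1.0, 0.009, 0.0], [0.0, 0.0, -1.0]] F [ 0.1 -0.7 -0.3] M [-0.05 -0.06 -0.03] q [ 0.4   0.65  1.74 -0.    0.75  0.62] w 0.6 g 0.0
tool delta [-1.2  0.3  0.7]
```

```bash
echo '[{"trans": [-1,0,0]},{"trans": [-1,0,0]},{}]' > m.json && python3 jog.py m.json |sed -n '2p;4p'
echo '[{"trans": [-1,0,0]},{"trans": [-1,0,0]},{}]' > m.json && python3 jog.py m.json |sed -n '2p;4p'
python3 -c "
from h import *
st()"
```

```text
ee_pos: [561.0, 251.1, 62.7]
ft_force: [-0.4, 7.3, -1.4]
ee_pos: [561.0, 251.0, 62.7]
ft_force: [-0.1, 15.9, -3.6]
t 14.9 holder [-0.2 86.7 62.7] tool axes in holder [[-0.008, 1.0, 0.002], [1.0, 0.008, 0.006], [0.006, 0.002, -1.0]] F [-3.6 15.5 -3.6] M [ 2.74 -0.   -0.07] q [0.4  0.64 1.74 0.01 0.75 0.61] w 0.4 g 7.6
```

```bash
echo '[{"trans": [5,0,0]},{"trans": [7,0,0]},{"trans": [0,0,-30]},{"trans": [0,0,-30]},{"trans": [4,-30,0]}]' > m.json && python3 jog.py m.json |sed -n '2p;4p'
echo '[{"trans": [4,-32,0]},{},{},{}]' > m.json && python3 jog.py m.json 34|sed -n '2p;4p;5p'
python3 - <<'E'
from h import *
import cv2
b=ctrl.get_image("side")["img"][130:230,275:365,::-1]
cv2.imwrite("pics/p3.png",cv2.resize(b,(540,600),interpolation=2))
to(-62,108.7,62)
E
```

```text
ee_pos: [541.1, 270.9, 127.8]
ft_force: [1.0, 0.5, 0.6]
ee_pos: [504.4, 280.7, 122.6]
ft_force: [0.5, -1.0, 1.0]
width: 23.8
t 15.7 holder [-61.6 103.  122.5] tool axes in holder [[-0.009, 1.0, 0.001], [1.0, 0.009, 0.0], [0.0, 0.001, -1.0]] F [-0.4 -0.9  0. ] M [-0.08 -0.09 -0.03] q [ 0.49  0.51  1.81 -0.    0.82  0.7 ] w 27.7 g 0.0
tool delta [ 5.7 -0.4 60.5]
```

View pics/p3.png

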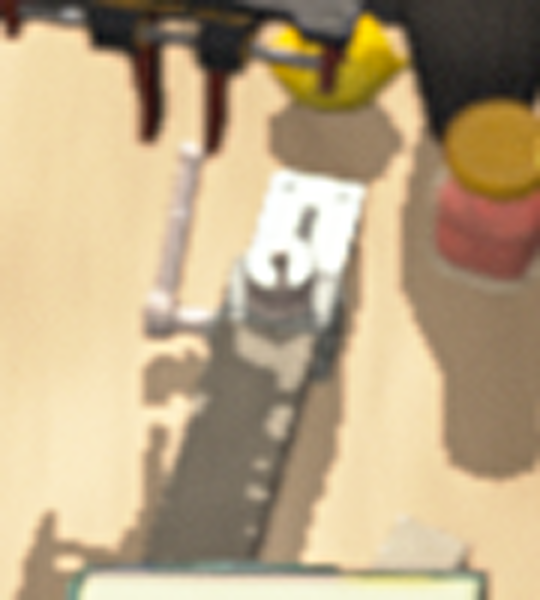

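The fingers at (150,130) and (213,145) straddle the lever, whose tip is at (188,150). I'll lower and pinch.

```bash
echo '[{"trans": [4,0,30]},{"trans": [2,0,30]},{},{}]' > m.json && python3 jog.py m.json 34|sed -n '2p;4p;5p'
echo '[{},{},{},{},{}]' > m.json && python3 jog.py m.json 6|sed -n '2p;4,6p'
python3 -c "
from h import *
st()"
```

```text
ee_pos: [504.8, 285.5, 61.0]
ft_force: [0.3, 0.2, -0.5]
width: 34.2
ee_pos: [505.3, 286.9, 63.6]
ft_force: [-2.3, 3.6, 3.7]
width: 12.0
grasp_force: 30.0
t 16.4 holder [-62.6 109.3  63.6] tool axes in holder [[-0.008, 1.0, 0.001], [1.0, 0.008, 0.001], [0.001, 0.001, -1.0]] F [-3.   2.9  3.7] M [ 0.33  0.44 -0.12] q [0.5  0.61 1.82 0.   0.71 0.71] w 12.0 g 30.0
```

```bash
echo '[{"trans": [-4.8,0,-5.1]},{"trans": [-4.8,0,-5.1]},{"trans": [-5.7,0,-4]},{"trans": [-5.8,0,-4]},{}]' > m.json && python3 jog.py m.json|sed -n '2p;4,5p'
echo '[{"trans": [-6.4,0,-2.8]},{"trans": [-6.4,0,-2.7]},{}]' > m.json && python3 jog.py m.json|sed -n '2p;4,5p'
python3 -c "
from h import *
st()"
```

```text
ee_pos: [500.2, 264.9, 81.3]
ft_force: [-1.9, 3.3, -0.4]
width: 12.2
ee_pos: [497.6, 252.8, 86.6]
ft_force: [-1.6, 3.3, -0.7]
width: 11.5
t 17.1 holder [-62.4  74.3  86.6] tool axes in holder [[-0.008, 1.0, -0.0], [1.0, 0.008, 0.0], [0.0, -0.0, -1.0]] F [-2.3  2.9 -0.7] M [ 0.85  0.38 -0.01] q [0.45 0.55 1.87 0.   0.73 0.66] w 11.5 g 30.0
```

```bash
echo '[{"trans": [-6.8,0,-1.5]},{}]' > m.json && python3 jog.py m.json|sed -n '2p;4p'
echo '[{"trans": [-6.9,0,-1.5]},{}]' > m.json && python3 jog.py m.json|sed -n '2p;4p'
echo '[{"trans": [-7,0,0]},{}]' > m.json && python3 jog.py m.json|sed -n '2p;4p'
echo '[{"trans": [-6.9,0,0]},{}]' > m.json && python3 jog.py m.json|sed -n '2p;4p'
python3 -c "
from h import *
st()"
```

```text
ee_pos: [496.3, 246.6, 88.2]
ft_force: [-3.1, 5.6, 0.1]
ee_pos: [494.7, 239.9, 89.6]
ft_force: [-3.0, 6.2, 0.2]
ee_pos: [493.3, 233.4, 90.0]
ft_force: [-5.1, 5.8, 4.5]
ee_pos: [491.8, 226.5, 90.0]
ft_force: [-5.3, 6.6, 5.5]
t 17.8 holder [-62.3  47.4  90. ] tool axes in holder [[-0.009, 1.0, -0.0], [1.0, 0.009, 0.001], [0.001, -0.0, -1.0]] F [-6.6  5.2  5.5] M [1.29 0.75 0.03] q [0.41 0.52 1.9  0.   0.71 0.62] w 11.3 g 30.0
```

```bash
echo '[{"trans": [-6.9,0,1.1]},{}]' > m.json && python3 jog.py m.json|sed -n '2p;4p'
echo '[{"trans": [-6.9,0,1.5]},{}]' > m.json && python3 jog.py m.json|sed -n '2p;4p'
echo '[{"trans": [-6.5,0,2.5]},{}]' > m.json && python3 jog.py m.json|sed -n '2p;4p'
python3 -c "
from h import *
st()"
```

```text
ee_pos: [490.5, 219.6, 89.1]
ft_force: [-7.5, 1.2, 9.4]
ee_pos: [488.7, 212.0, 86.9]
ft_force: [0.1, 0.5, -0.2]
ee_pos: [487.3, 205.3, 83.7]
ft_force: [-0.3, -0.1, -0.5]
t 18.3 holder [-61.9  25.8  83.7] tool axes in holder [[-0.009, 1.0, -0.0], [1.0, 0.009, -0.001], [-0.001, -0.0, -1.0]] F [-0.3 -0.1 -0.5] M [-0.02 -0.06 -0.01] q [ 0.38  0.52  1.93 -0.    0.69  0.59] w 5.9 g 0.0
```

The pinch slipped: the opening is 5.9 mm. I'll rise and look.

```bash
echo '[{"trans": [-10,0,-20]},{"trans": [-20,0,-40]},{"trans": [-20,0,-30]}]' > m.json && python3 jog.py m.json 34|sed -n '2p;4p'
python3 - <<'E'
from h import *
import cv2
a=ctrl.get_image("top")["img"][222:282,205:335,::-1]; b=ctrl.get_image("side")["img"][140:230,280:355,::-1]
a=cv2.resize(a,(650,300),interpolation=2); b=cv2.resize(b,(250,300),interpolation=2)
c=np.zeros((600,650,3),np.uint8); c[:300]=a; c[300:,:250]=b; cv2.imwrite("pics/p4.png",c)
st()
E
```

```text
ee_pos: [476.9, 158.4, 171.9]
ft_force: [0.6, 0.5, 0.5]
t 18.6 holder [-59.2 -22.5 175.1] tool axes in holder [[-0.007, 1.0, 0.006], [1.0, 0.007, 0.002], [0.002, 0.006, -1.0]] F [0.8 0.2 0.1] M [-0.03 -0.09  0.02] q [ 0.29  0.34  1.95 -0.    0.85  0.51] w 30.4 g 0.0
```

View pics/p4.png

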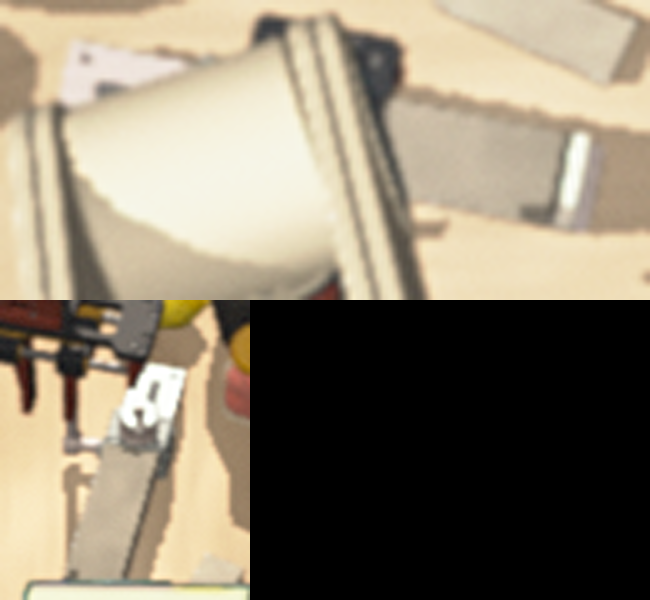

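The side view shows the lever standing about upright, from the hinge at (70,440) up behind the finger, with its long shadow at (75,475-560). So it bit near upright and slipped out of the pinch. I'll push it from behind with closed fingers, which also shows where it bites.

```bash
echo '[{"trans": [30,-1,0]},{"trans": [30,-1,0]},{"trans": [30,-1,0]},{"trans": [30,0,0]},{"trans": [15,0,0]}]' > m.json && python3 jog.py m.json 0|sed -n '2p;4p'
echo '[{"trans": [0,0,35]},{"trans": [0,0,35]},{},{}]' > m.json && python3 jog.py m.json|sed -n '2p;4p'
python3 - <<'E'
from h import *
import cv2
b=ctrl.get_image("side")["img"][130:230,275:365,::-1]
cv2.imwrite("pics/p5.png",cv2.resize(b,(540,600),interpolation=2))
to(-62,80,105)
E
```

```text
ee_pos: [503.8, 294.3, 170.6]
ft_force: [0.3, 0.4, -0.0]
ee_pos: [501.5, 290.4, 99.3]
ft_force: [0.3, -0.7, 0.1]
t 19.4 holder [-65.8 112.8 101.1] tool axes in holder [[-0.009, 1.0, -0.001], [1.0, 0.009, -0.001], [-0.001, -0.001, -1.0]] F [-0.4  0.2 -0.1] M [-0.06 -0.07  0.04] q [ 0.5   0.55  1.81 -0.    0.78  0.72] w 0.4 g 0.0
tool delta [-32.8   3.5  -3.8]
```

View pics/p5.png

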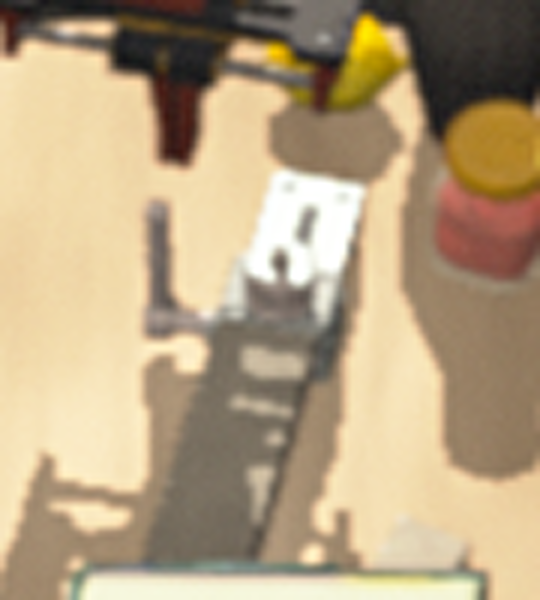

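The lever stands with its tip at (157,203) and its hinge at (160,318). Next I'll get its angle.

```bash
python3 - <<'E'
from h import *
S=lambda u,v:((u+.5)/6-.5+275,(v+.5)/6-.5+130)
hf=lambda X:H.T@(X-O)
def onx(u,v,x=-62):
    o,d=ray("side",*S(u,v)); o=hf(o); d=H.T@d; return o+d*(x-o[0])/d[0]
from scipy.optimize import brentq
# lever circle tip: best-fitting angle by projected pixel row, hinge from earlier
for hy in (52.5,53.5):
  for th in np.arange(1.3,1.95,.1):
    X=O+H@np.array([-62,hy+88*np.cos(th),22+88*np.sin(th)]); u,v=proj("side",X); print(hy,round(th-.2,2),round((u+.5-275)*6,0),round((v+.5-130)*6,0))
  u,v=proj("side",O+H@np.array([-62,hy,22])); print("hinge",(u-274.5)*6,(v-129.5)*6)
E
```

```text
52.5 1.1 170.0 174.0
52.5 1.2 165.0 184.0
52.5 1.3 161.0 196.0
52.5 1.4 156.0 209.0
52.5 1.5 152.0 223.0
52.5 1.6 147.0 239.0
52.5 1.7 143.0 255.0
hinge 160.6271636854558 317.7354606019238
53.5 1.1 170.0 173.0
53.5 1.2 166.0 183.0
53.5 1.3 161.0 194.0
53.5 1.4 157.0 208.0
53.5 1.5 152.0 222.0
53.5 1.6 148.0 237.0
53.5 1.7 144.0 253.0
hinge 161.1185121002876 316.2555060690644
```

```bash
echo '[{"trans": [-15,2,-5]},{"trans": [-15,1,-5]},{"trans": [-5,0,0]},{}]' > m.json && python3 jog.py m.json 0|sed -n '2p;4p'
echo '[{"trans": [-3,0,0]},{}]' > m.json && python3 jog.py m.json|sed -n '2p;4p'
echo '[{"trans": [-3,0,0]},{}]' > m.json && python3 jog.py m.json|sed -n '2p;4p'
echo '[{"trans": [-3,0,0]},{}]' > m.json && python3 jog.py m.json|sed -n '2p;4p'
echo '[{"trans": [-3,0,0]},{}]' > m.json && python3 jog.py m.json|sed -n '2p;4p'
python3 -c "
from h import *
to(-62,51.5,110.1)"
```

```text
ee_pos: [499.0, 254.9, 113.1]
ft_force: [0.5, 0.6, -0.1]
ee_pos: [498.2, 253.3, 111.9]
ft_force: [0.6, 0.3, -0.7]
ee_pos: [497.1, 250.6, 111.2]
ft_force: [-0.2, 0.6, 0.0]
ee_pos: [496.4, 247.6, 111.0]
ft_force: [-0.3, 0.6, -0.0]
ee_pos: [495.9, 244.7, 111.2]
ft_force: [0.6, -0.7, -0.3]
t 20.4 holder [-62.3  66.1 111.2] tool axes in holder [[-0.009, 1.0, -0.0], [1.0, 0.009, -0.0], [-0.0, -0.0, -1.0]] F [ 0.7 -0.6 -0.3] M [ 0.   -0.06 -0.01] q [0.44 0.5  1.87 0.   0.77 0.65] w 0.6 g 0.0
tool delta [-14.6   0.2   1.1]
```

```bash
echo '[{"trans": [-3,0,1]},{}]' > m.json && python3 jog.py m.json|sed -n '2p;4p'
echo '[{"trans": [-3,0,0]},{}]' > m.json && python3 jog.py m.json|sed -n '2p;4p'
echo '[{"trans": [-3,0,0]},{}]' > m.json && python3 jog.py m.json|sed -n '2p;4p'
echo '[{"trans": [-3,0,0]},{}]' > m.json && python3 jog.py m.json|sed -n '2p;4p'
python3 -c "
from h import *
to(-62,37.6,106.3)"
```

```text
ee_pos: [495.5, 241.8, 110.2]
ft_force: [-0.5, 1.4, 0.2]
ee_pos: [494.7, 238.8, 110.2]
ft_force: [0.6, 1.8, 0.3]
ee_pos: [494.0, 235.8, 110.2]
ft_force: [-0.1, 0.8, -0.1]
ee_pos: [493.3, 232.8, 110.3]
ft_force: [0.2, 1.0, 0.0]
t 21.1 holder [-62.1  53.9 110.3] tool axes in holder [[-0.009, 1.0, -0.0], [1.0, 0.009, -0.0], [-0.0, -0.0, -1.0]] F [0. 1. 0.] M [ 0.13 -0.23 -0.02] q [ 0.42  0.5   1.89 -0.    0.76  0.64] w 0.4 g 0.5
tool delta [-16.3  -0.    4. ]
```

```bash
echo '[{"trans": [-4,0,1]},{}]' > m.json && python3 jog.py m.json|sed -n '2p;4p'
echo '[{"trans": [-4,0,1]},{}]' > m.json && python3 jog.py m.json|sed -n '2p;4p'
echo '[{"trans": [-4,0,1]},{}]' > m.json && python3 jog.py m.json|sed -n '2p;4p'
echo '[{"trans": [-4,0,1]},{}]' > m.json && python3 jog.py m.json|sed -n '2p;4p'
python3 -c "
from h import *
to(-62,24.7,99.8)"
```

```text
ee_pos: [492.4, 228.7, 109.2]
ft_force: [0.7, 1.2, 1.8]
ee_pos: [491.5, 224.8, 108.2]
ft_force: [0.1, 1.7, 1.0]
ee_pos: [490.6, 220.9, 107.1]
ft_force: [0.2, 1.2, 0.4]
ee_pos: [489.8, 217.0, 106.0]
ft_force: [1.1, 1.8, 0.4]
t 21.8 holder [-62.1  37.7 106. ] tool axes in holder [[-0.009, 1.0, -0.0], [1.0, 0.009, -0.0], [-0.0, -0.0, -1.0]] F [0.7 2.  0.4] M [ 0.1  -0.16 -0.02] q [ 0.39  0.49  1.91 -0.    0.74  0.61] w 0.8 g 0.4
tool delta [-13.   -0.1   6.2]
```

```bash
echo '[{"trans": [-4.3,0,2]},{}]' > m.json && python3 jog.py m.json|sed -n '2p;4p'
echo '[{"trans": [-4.3,0,2]},{}]' > m.json && python3 jog.py m.json|sed -n '2p;4p'
echo '[{"trans": [-4.3,0,2.2]},{}]' > m.json && python3 jog.py m.json|sed -n '2p;4p'
echo '[{},{}]' > m.json && python3 jog.py m.json|sed -n '2p;4p'
python3 - <<'E'
from h import *
import cv2
b=ctrl.get_image("side")["img"][140:215,280:342,::-1]
cv2.imwrite("pics/p6.png",cv2.resize(b,(496,600),interpolation=2))
st()
E
```

```text
ee_pos: [488.8, 212.7, 104.0]
ft_force: [0.4, -0.1, -0.1]
ee_pos: [487.8, 208.6, 102.0]
ft_force: [0.9, 1.5, 0.2]
ee_pos: [487.0, 204.4, 99.7]
ft_force: [0.6, 2.0, -0.0]
ee_pos: [487.1, 204.8, 100.0]
ft_force: [0.2, 1.4, 0.1]
t 22.5 holder [-61.8  25.3 100. ] tool axes in holder [[-0.009, 1.0, -0.0], [1.0, 0.009, -0.0], [-0.0, -0.0, -1.0]] F [0.2 1.  0.6] M [ 0.13 -0.04 -0.01] q [ 0.38  0.49  1.93 -0.    0.72  0.59] w 0.2 g 0.4
```

View pics/p6.png

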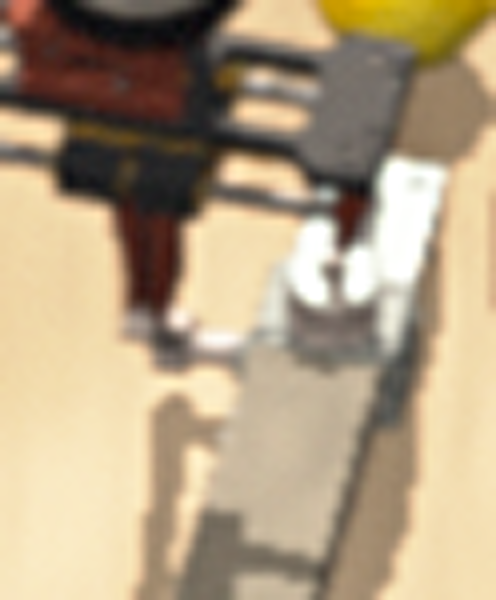

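The picture shows the fingertips at (150,315) with the lever end at (135,322). The lever has come over to about 2.0 at only 1–2 N, so the nut is still too loose. I'll reopen the lever before turning the nut again.

```bash
echo '[{"trans": [0,0,-40]},{"trans": [-25,0,0]},{"trans": [-30,0,0]},{"trans": [0,0,25]},{"trans": [0,0,15]}]' > m.json && python3 jog.py m.json 0|sed -n '2p;4p'
echo '[{"trans": [15,0,0]},{"trans": [15,0,0]},{"trans": [10,0,-2]},{"trans": [10,0,-4]},{"trans": [10,0,-5]}]' > m.json && python3 jog.py m.json|sed -n '2p;4p'
python3 -c "
from h import *
to(-62,39,111)"
```

```text
ee_pos: [475.1, 149.9, 99.8]
ft_force: [-1.0, -0.0, -0.5]
ee_pos: [488.1, 210.4, 111.2]
ft_force: [-0.4, -1.5, 0.2]
t 23.3 holder [-62.2  30.9 111.2] tool axes in holder [[-0.009, 1.0, -0.001], [1.0, 0.009, -0.001], [-0.001, -0.001, -1.0]] F [-0.  -1.5  0.2] M [-0.21 -0.04 -0.03] q [ 0.38  0.48  1.92 -0.    0.75  0.6 ] w 0.7 g 0.5
tool delta [8.1 0.3 0.2]
```

```bash
echo '[{"trans": [8,0,0]},{"trans": [11,0,1]},{"trans": [11,0,2]},{"trans": [11,0,3]},{"trans": [8,0,4]}]' > m.json && python3 jog.py m.json 0|sed -n '2p;4p'
echo '[{"trans": [8,0,5]},{"trans": [5,0,5]},{"trans": [5,0,5]},{"trans": [4,0,6]},{"trans": [4,0,6]}]' > m.json && python3 jog.py m.json|sed -n '2p;4p'
echo '[{},{"trans": [0,0,-35]},{"trans": [0,0,-35]},{"trans": [0,0,-10]}]' > m.json && python3 jog.py m.json 60|sed -n '2p;4p'
python3 -c "
from h import *
to(-0.3,52.2,160)"
```

```text
ee_pos: [499.2, 259.1, 100.9]
ft_force: [0.4, -0.9, -0.5]
ee_pos: [504.4, 283.4, 73.4]
ft_force: [0.3, -0.8, 0.7]
ee_pos: [506.2, 283.9, 158.0]
ft_force: [1.0, 0.7, 0.9]
t 24.5 holder [-60.9 106.6 158. ] tool axes in holder [[-0.009, 1.0, 0.004], [1.0, 0.009, 0.003], [0.003, 0.004, -1.0]] F [0.8 0.9 0.9] M [-0.04 -0.14  0.02] q [0.49 0.46 1.79 0.   0.88 0.71] w 23.5 g 0.0
tool delta [-54.9  60.2  -2. ]
```

```bash
echo '[{"trans": [-27,30,0]},{"trans": [-28,30,0]},{"r": [0,0,-0.125]},{"r": [0,0,-0.125]},{"r": [0,0,-0.125]}]' > m.json && python3 jog.py m.json 60|sed -n '2p;4p'
echo '[{"r": [0,0,-0.125]},{"r": [0,0,-0.125]},{"r": [0,0,-0.125]},{"r": [0,0,-0.125]},{"r": [0,0,-0.125]}]' > m.json && python3 jog.py m.json |sed -n '2p'
echo '[{"r": [0,0,-0.125]},{"r": [0,0,-0.125]},{"r": [0,0,-0.125]},{"r": [0,0,-0.125]},{"r": [0,0,-0.125]}]' > m.json && python3 jog.py m.json |sed -n '2p'
echo '[{"r": [0,0,-0.125]},{"r": [0,0,-0.125]},{"r": [0,0,-0.125]},{"r": [0,0,-0.125]},{"r": [0,0,-0.125]}]' > m.json && python3 jog.py m.json |sed -n '2p'
echo '[{"r": [0,0,-0.125]},{"r": [0,0,-0.125]},{"r": [0,0,-0.125]},{"r": [0,0,-0.125]},{"r": [0,0,-0.125]}]' > m.json && python3 jog.py m.json |sed -n '2p'
python3 -c "
from h import *
to(-0.5,51.9,86)"
```

```text
ee_pos: [551.4, 215.3, 153.8]
ft_force: [0.2, 0.7, 0.9]
ee_pos: [550.9, 216.2, 153.7]
ee_pos: [550.9, 216.2, 153.7]
ee_pos: [550.9, 216.2, 153.7]
ee_pos: [550.9, 216.2, 153.7]
t 26.6 holder [ -2.3  50.5 153.7] tool axes in holder [[-0.249, -0.968, -0.0], [-0.968, 0.249, -0.0], [0.0, 0.0, -1.0]] F [ 1.4  0.8 -0.3] M [ 0.14 -0.07  0.02] q [ 0.35  0.48  1.76  0.    0.89 -2.31] w 60.2 g 0.0
tool delta [-1.8 -1.4 67.7]
```

```bash
echo '[{"trans": [-2,-1,30]},{"trans": [0,0,28]},{"trans": [0,0,9]},{}]' > m.json && python3 jog.py m.json 60|sed -n '2p;4p'
echo '[{},{},{},{},{}]' > m.json && python3 jog.py m.json 28 |sed -n '2p;4,6p'
echo '[{},{}]' > m.json && python3 jog.py m.json|sed -n '2p;4,6p'
python3 -c "
from h import *
st()"
echo '[{"trans": [0,0,0.1],"r": [0,0,0.12]},{"trans": [0,0,0.1],"r": [0,0,0.12]},{"trans": [0,0,0.1],"r": [0,0,0.12]},{"trans": [0,0,0.1],"r": [0,0,0.12]}]' > m.json && python3 jog.py m.json|sed -n '2p;4p'
python3 -c "
from h import *
st()"
```

```text
ee_pos: [550.9, 216.9, 84.5]
ft_force: [-0.2, 0.3, 0.1]
ee_pos: [553.6, 218.1, 88.2]
ft_force: [-1.6, 0.9, 2.3]
width: 35.4
grasp_force: 30.0
ee_pos: [553.6, 218.2, 87.9]
ft_force: [-0.3, 0.3, 4.4]
width: 35.4
grasp_force: 30.0
t 27.5 holder [-0.1 53.1 87.9] tool axes in holder [[-0.255, -0.967, 0.001], [-0.967, 0.255, 0.001], [-0.001, -0.001, -1.0]] F [-0.3  0.2  4.4] M [ 0.27 -0.06 -0.04] q [ 0.36  0.59  1.78  0.    0.77 -2.3 ] w 35.4 g 30.0
ee_pos: [553.6, 218.1, 87.3]
ft_force: [-0.5, 0.0, 5.0]
t 27.8 holder [-0.  53.  87.3] tool axes in holder [[-0.677, -0.736, 0.001], [-0.736, 0.677, 0.001], [-0.001, -0.0, -1.0]] F [-0.5 -0.1  5. ] M [ 0.17 -0.16 -0.01] q [ 0.36  0.59  1.78 -0.    0.77 -1.82] w 35.3 g 30.0
```

```bash
M(){ python3 -c "
from h import *
o=ctrl.get_obs();print(np.round(o['moment'],2),np.round(o['ft_force'],1),np.round(o['qpos'][5],2),np.round(o['ee_pos'],1),round(o['width'],1))"; }
echo '[{"trans": [0,0,0.1],"r": [0,0,0.12]},{"trans": [0,0,0.1],"r": [0,0,0.12]},{"trans": [0,0,0.1],"r": [0,0,0.12]},{"trans": [0,0,0.1],"r": [0,0,0.12]}]' > m.json && python3 jog.py m.json >/dev/null;M
echo '[{"trans": [0,0,0.1],"r": [0,0,0.12]},{"trans": [0,0,0.1],"r": [0,0,0.12]},{"trans": [0,0,0.1],"r": [0,0,0.12]},{"trans": [0,0,0.1],"r": [0,0,0.12]}]' > m.json && python3 jog.py m.json >/dev/null;M
echo '[{"trans": [0,0,0.1],"r": [0,0,0.12]},{"trans": [0,0,0.1],"r": [0,0,0.12]},{"trans": [0,0,0.1],"r": [0,0,0.12]}]' > m.json && python3 jog.py m.json >/dev/null;M
```

```text
[-0.08 -0.13  0.02] [ 0.3 -1.   4.1] -1.34 [553.6 217.9  86.8] 35.5
[-0.12 -0.09 -0.  ] [-1.   0.1  4.2] -0.86 [553.5 217.8  86.4] 35.5
[-0.23  0.06  0.86] [-0.4 -2.   6.2] -0.5 [553.5 217.7  86.2] 34.9
```

```bash
M(){ python3 -c "
from h import *
o=ctrl.get_obs();print(np.round(o['moment'],2),np.round(o['ft_force'],1),np.round(o['qpos'][5],3),np.round(o['ee_pos'],1),round(o['width'],1))"; }
echo '[{},{}]' > m.json && python3 jog.py m.json >/dev/null;M
echo '[{"r": [0,0,-0.04]},{}]' > m.json && python3 jog.py m.json >/dev/null;M
echo '[{"r": [0,0,-0.04]},{}]' > m.json && python3 jog.py m.json >/dev/null;M
echo '[{"r": [0,0,-0.04]},{}]' > m.json && python3 jog.py m.json >/dev/null;M
```

```text
[-0.22 -0.13 -0.  ] [-0.3 -1.4  6. ] -0.505 [553.5 217.9  86.1] 35.1
[-0.17 -0.08  0.02] [-0. -1.  6.] -0.548 [553.6 217.9  86.1] 35.5
[-0.22 -0.13  0.03] [-0.8 -0.8  5.6] -0.588 [553.6 217.8  86.2] 35.3
[-0.22 -0.1   0.03] [ 0.3 -0.5  6.8] -0.628 [553.6 217.9  86.2] 35.1
```

```bash
M(){ python3 -c "
from h import *
o=ctrl.get_obs();print(np.round(o['moment'],2),np.round(o['ft_force'],1),np.round(o['qpos'][5],3),np.round(o['ee_pos'],1),round(o['width'],1))"; }
echo '[{"r": [0,0,0.08]}]' > m.json && python3 jog.py m.json >/dev/null;M
echo '[{"r": [0,0,0.08]}]' > m.json && python3 jog.py m.json >/dev/null;M
echo '[{"r": [0,0,0.08]}]' > m.json && python3 jog.py m.json >/dev/null;M
echo '[{"r": [0,0,0.08]}]' > m.json && python3 jog.py m.json >/dev/null;M
echo '[{}]' > m.json && python3 jog.py m.json >/dev/null;M
```

```text
[-0.24 -0.14  0.02] [-0.3 -0.9  5.1] -0.547 [553.6 217.8  86.1] 35.3
[-0.2  -0.08  0.52] [-0.  -1.1  6. ] -0.463 [553.6 217.8  86.1] 35.2
[-0.09 -0.16  0.84] [-0.8 -0.3  3.9] -0.383 [553.5 217.8  86.1] 35.1
[ 0.04 -0.1   0.83] [ 0.3 -0.1  4.7] -0.304 [553.5 217.9  86.1] 35.2
[-0.03  0.08  0.57] [-0.9  1.   6. ] -0.303 [553.4 218.   86.1] 35.1
```

```bash
python3 - <<'E'
from h import *
import cv2
g=ctrl.get_image("side")["img"]; cv2.imwrite("pics/s7.png",g[:,:,::-1])
hsv=cv2.cvtColor(g,cv2.COLOR_RGB2HSV)
sat=hsv[138:200,288:322,1]
for i,r in enumerate(sat[::2]): print(138+2*i,''.join('#' if s<50 else '+' if s<75 else '.' for s in r))
for v in (0,.25,.45,.7,1,1.36,1.7,2.0,2.4):
    th=v+.2; print(v,np.round(proj("side",O+H@np.array([-62,53+88*np.cos(th),22+88*np.sin(th)])),1))
E
```

```text
138 .......................+########++
140 ........................##########
142 .........................+.#+#+###
144 .............................##+#.
146 ...+..............................
148 ..+...............................
150 .+................................
152 .+......+++...++###...............
154 ++...+###############.............
156 +..+###########+..+####+..........
158 ....#############+++#####......+##
160 .....#########################..+#
162 ..+....###################....####
164 .+.......################..+######
166 ..........+############+.....#####
168 ...++.......+#############....####
170 .....+........+###..####+....+####
172 .......+.+....................####
174 .........++++........++.......####
176 .........+++++#++....++.......####
178 .....+.+++++####+...+++++++...+###
180 ......+++++#####++++++++###+...+##
182 ++++..++++.+######################
184 .+++++++++.+###########++++#+#####
186 +++++++++++...++....+++++#++++#+#+
188 +++++++++++++.......++++++++++++++
190 +++++++++++.......+++++++++#+##+++
192 ++++++++++..........++++++++++++++
194 ++++++++++........++#+++++++++++++
196 ++++++++++......++++++++++++++++++
198 ++++++++++++++++++++++++++++++#+#+
0 [308.2 157.9]
0.25 [307.6 155.1]
0.45 [306.8 154.1]
0.7 [305.5 154.3]
1 [303.6 156.9]
1.36 [300.9 163.3]
1.7 [298.4 171.8]
2.0 [296.4 180.5]
2.4 [294.6 192.2]
```

```bash
echo '[{},{},{},{"trans": [0,0,-38]},{"trans": [0,0,-38]}]' > m.json && python3 jog.py m.json 60|sed -n '2p;4p'
python3 -c "
from h import *
to(-40,175,165)"
```

```text
ee_pos: [550.9, 217.0, 159.7]
ft_force: [0.1, -0.1, -0.1]
t 30.3 holder [ -2.4  51.4 159.7] tool axes in holder [[-0.774, 0.634, -0.006], [0.634, 0.774, -0.004], [0.002, -0.007, -1.0]] F [ 0.1 -0.1 -0.1] M [-0.01 -0.16 -0.02] q [ 0.36  0.48  1.75  0.    0.91 -0.3 ] w 59.7 g 0.0
tool delta [107.4  71.8  -5.6]
```

```bash
echo '[{"trans": [33,22,0]},{"trans": [33,22,0]},{"trans": [33,22,0]},{"trans": [8,5,0]},{}]' > m.json && python3 jog.py m.json |sed -n '2p;4p'
python3 - <<'E'
from h import *
import cv2
g=ctrl.get_image("side")["img"]; t=ctrl.get_image("top")["img"]; cv2.imwrite("pics/s8.png",g[:,:,::-1]); cv2.imwrite("pics/t8.png",t[:,:,::-1])
s0=cv2.imread("pics/side0.png")[:,:,::-1]; t0=cv2.imread("pics/top0.png")[:,:,::-1]
def show(im,y0,y1,x0,x1):
    h=cv2.cvtColor(np.ascontiguousarray(im),cv2.COLOR_RGB2HSV)[y0:y1,x0:x1,1]
    for i,r in enumerate(h): print(y0+i,''.join('#' if s<45 else '+' if s<65 else '.' for s in r))
print("side now");show(g,144,196,288,318)
print("top now x200");show(t,244,276,200,255)
E
```

```text
ee_pos: [543.0, 348.4, 161.3]
ft_force: [-0.1, -0.0, -0.4]
side now
144 ..............................
145 ..............................
146 ..............................
147 ..............................
148 ..............................
149 ..............................
150 ..............................
151 ..............................
152 ..............................
153 ..............................
154 ..............................
155 ..................++++........
156 ..................+##+........
157 ..................+##.........
158 .................+##+.........
159 .................+##+.........
160 .................+##+.........
161 ................++#+..........
162 ................+##+..........
163 ................+##+..........
164 ................+##+..........
165 ...............++##+..........
166 ...............+##+..........+
167 ...............+##+..........+
168 ...............+##+..........+
169 ..............+###+..........#
170 ..............+##+..........+#
171 ..............+##+.........+##
172 ..............+##+........+###
173 .............
[... 2020 characters left out ...]
++++++###############++++++.+.+#####+...
265 +++#####.............++++++################++######+...
266 ++++###+..................+++++####################+...
267 ++++#++......................+++++##################++.
268 +++++..............................+++++############++.
269 +++++................................+++++++########+..
270 +++++...................................++++#######++..
271 ++++++......................................++++++++...
272 ++++++...................................+.............
273 ++++++..............................................++.
274 ++++++..............................................+..
275 ++++++...............................................+.
```

```bash
python3 - <<'E'
from h import *
P,e=two((215.5,261.7),(307.4,155.6)); X=H.T@(P-O); print("tip",X,e)
to(-0.2,53,160)
E
```

```text
tip [-62.94125544 132.3997924   57.60880233] 0.6990557298818274
t 30.8 holder [-38.7 174.6 160.9] tool axes in holder [[-0.774, 0.633, -0.001], [0.633, 0.774, -0.001], [-0.0, -0.002, -1.0]] F [ 0.1 -0.8 -1. ] M [-0.07 -0.1  -0.01] q [ 0.55  0.54  1.64 -0.    0.96 -0.11] w 60.1 g 0.0
tool delta [-106.8  -69.8    1. ]
```

```bash
echo '[{"trans": [-33,-22,0]},{"trans": [-33,-22,0]},{"trans": [-33,-21,0]},{"trans": [-8,-5,0]},{}]' > m.json && python3 jog.py m.json |sed -n '2p;4p'
echo '[{"trans": [0,0,35]},{"trans": [0,0,33]},{"trans": [0,0,8]},{}]' > m.json && python3 jog.py m.json 60|sed -n '2p;4p'
python3 -c "
from h import *
to(-0.2,53,86)"
```

```text
ee_pos: [553.7, 214.2, 161.4]
ft_force: [0.0, -0.1, 0.2]
ee_pos: [552.1, 218.2, 83.3]
ft_force: [-0.2, 0.1, 0.4]
t 31.5 holder [-1.6 52.7 83.3] tool axes in holder [[-0.773, 0.634, -0.004], [0.634, 0.773, -0.003], [0.002, -0.005, -1.0]] F [-0.2  0.   0.4] M [ 0.05 -0.14 -0.01] q [ 0.36  0.59  1.78  0.    0.77 -0.3 ] w 59.9 g 0.0
tool delta [-0.9  1.1 -2.7]
```

```bash
M(){ python3 -c "
from h import *
o=ctrl.get_obs();print(np.round(o['moment'],2),np.round(o['ft_force'],1),np.round(o['qpos'][5],3),np.round(o['ee_pos'],1),round(o['width'],1))"; }
echo '[{"trans": [-1,1,0]},{},{},{},{}]' > m.json && python3 jog.py m.json 28 >/dev/null; M
echo '[{"r": [0,0,0.08]}]' > m.json && python3 jog.py m.json >/dev/null;M
echo '[{"r": [0,0,0.08]}]' > m.json && python3 jog.py m.json >/dev/null;M
echo '[{"r": [0,0,-0.12]},{"r": [0,0,-0.12]},{"r": [0,0,-0.12]},{"r": [0,0,-0.12]}]' > m.json && python3 jog.py m.json >/dev/null;M
```

```text
[-0.1   0.34 -0.05] [-2.6  0.4  4.4] -0.304 [555.2 218.5  86.7] 35.0
[-0.08  0.5   0.75] [-3.6  0.4  5.8] -0.225 [555.2 218.4  86.7] 35.3
[-0.5   0.1   0.88] [-0.4 -3.   4.1] -0.142 [555.3 218.2  86.6] 35.5
[ 0.23 -0.17 -0.04] [0.1 1.  4.6] -0.63 [556.3 218.8  86.9] 35.3
```

```bash
M(){ python3 -c "
from h import *
o=ctrl.get_obs();print(np.round(o['moment'],2),np.round(o['ft_force'],1),np.round(o['qpos'][5],3),np.round(o['ee_pos'],1),round(o['width'],1))"; }
echo '[{"trans": [0,0,-0.1],"r": [0,0,-0.12]},{"trans": [0,0,-0.1],"r": [0,0,-0.12]},{"trans": [0,0,-0.1],"r": [0,0,-0.12]},{"trans": [0,0,-0.1],"r": [0,0,-0.12]},{"trans": [0,0,-0.1],"r": [0,0,-0.12]}]' > m.json && python3 jog.py m.json >/dev/null;M
echo '[{"trans": [0,0,-0.1],"r": [0,0,-0.12]},{"trans": [0,0,-0.1],"r": [0,0,-0.12]},{"trans": [0,0,-0.1],"r": [0,0,-0.12]},{"trans": [0,0,-0.1],"r": [0,0,-0.12]},{"trans": [0,0,-0.1],"r": [0,0,-0.12]}]' > m.json && python3 jog.py m.json >/dev/null;M
echo '[{"trans": [0,0,-0.1],"r": [0,0,-0.12]},{"trans": [0,0,-0.1],"r": [0,0,-0.12]},{"trans": [0,0,-0.1],"r": [0,0,-0.06]},{}]' > m.json && python3 jog.py m.json >/dev/null;M
```

```text
[ 0.6  -0.01 -0.07] [-0.7  1.8  4.1] -1.23 [556.5 219.2  87.5] 35.1
[ 0.96  0.52 -0.1 ] [-3.2  4.2  4.6] -1.83 [555.7 219.2  87.8] 35.1
[1.1  0.74 0.04] [-4.3  4.5  3.7] -2.128 [555.  219.5  87.9] 35.1
```

```bash
echo '[{},{},{},{"trans": [0,0,-38]},{"trans": [0,0,-38]}]' > m.json && python3 jog.py m.json 60|sed -n '2p;4p'
echo '[{"r": [0,0,0.125]},{"r": [0,0,0.125]},{"r": [0,0,0.125]},{"r": [0,0,0.125]},{"r": [0,0,0.125]}]' > m.json && python3 jog.py m.json 0|sed -n '2p'
echo '[{"r": [0,0,0.125]},{"r": [0,0,0.125]},{"r": [0,0,0.125]},{"r": [0,0,0.125]},{"r": [0,0,0.125]}]' > m.json && python3 jog.py m.json |sed -n '2p'
echo '[{"r": [0,0,0.125]},{"r": [0,0,0.125]},{"r": [0,0,0.125]},{"r": [0,0,0.125]},{"r": [0,0,0.125]}]' > m.json && python3 jog.py m.json |sed -n '2p'
echo '[{"r": [0,0,0.125]},{"r": [0,0,0.125]},{"r": [0,0,0.125]},{"r": [0,0,0.125]},{"r": [0,0,0.125]}]' > m.json && python3 jog.py m.json |sed -n '2p'
echo '[{"r": [0,0,0.125]},{"r": [0,0,0.105]},{}]' > m.json && python3 jog.py m.json |sed -n '2p'
python3 -c "
from h import *
to(0,108,62)"
```

```text
ee_pos: [553.6, 217.4, 161.4]
ft_force: [0.4, 0.1, -0.1]
ee_pos: [555.4, 218.0, 163.1]
ee_pos: [555.4, 218.1, 162.9]
ee_pos: [555.4, 218.0, 162.9]
ee_pos: [555.3, 218.0, 162.9]
ee_pos: [555.3, 218.1, 162.9]
t 36.0 holder [  1.6  53.4 162.9] tool axes in holder [[0.03, 1.0, 0.0], [1.0, -0.03, -0.0], [0.0, 0.0, -1.0]] F [-0.3 -0.9 -1. ] M [-0.08 -0.09  0.01] q [ 0.35  0.48  1.75 -0.    0.92  0.61] w 0.6 g 0.0
tool delta [ 54.6  -3.3 100.9]
```

Push the stop snug again.

```bash
echo '[{"trans": [28,-2,0]},{"trans": [28,-2,0],"r": [0,0,-0.03]},{"trans": [0,0,35]},{"trans": [0,0,35]},{"trans": [0,0,29]}]' > m.json && python3 jog.py m.json 0|sed -n '2p;4p'
echo '[{"trans": [-4,0,0]},{"trans": [-4,0,0]},{"trans": [-4,0,0]},{"trans": [-4,0,0]},{"trans": [-3,0,0]}]' > m.json && python3 jog.py m.json |sed -n '2p;4p'
echo '[{"trans": [-2,0,0]},{"trans": [-2,0,0]},{"trans": [-1,0,0]},{}]' > m.json && python3 jog.py m.json |sed -n '2p;4p'
echo '[{"trans": [-1,0,0]},{"trans": [-1,0,0]},{},{}]' > m.json && python3 jog.py m.json |sed -n '2p;4p'
python3 -c "
from h import *
st()"
```

```text
ee_pos: [565.1, 273.9, 62.5]
ft_force: [-0.9, -0.1, -0.4]
ee_pos: [561.8, 254.5, 65.6]
ft_force: [-0.4, 0.6, -0.4]
ee_pos: [560.8, 251.2, 65.0]
ft_force: [-0.9, 4.6, 3.4]
ee_pos: [560.8, 251.0, 65.1]
ft_force: [-0.9, 13.1, -0.2]
t 37.5 holder [-0.4 86.7 65.1] tool axes in holder [[-0.003, 1.0, 0.003], [1.0, 0.003, 0.005], [0.005, 0.003, -1.0]] F [-3.8 12.5 -0.2] M [ 2.15  0.03 -0.07] q [0.4  0.64 1.75 0.   0.75 0.62] w 0.4 g 6.1
```

```bash
echo '[{"trans": [6,0,0]},{"trans": [8,0,0]},{"trans": [4,0,-25]},{"trans": [6,0,-25]},{"trans": [6,-30,0]}]' > m.json && python3 jog.py m.json 28|sed -n '2p;4p'
echo '[{"trans": [0,-32,0]},{},{},{}]' > m.json && python3 jog.py m.json |sed -n '2p;5p'
python3 -c "
from h import *
to(-62.3,116.3,50)"
```

```text
ee_pos: [543.6, 285.6, 118.8]
ft_force: [0.4, 1.9, 0.5]
ee_pos: [506.3, 291.3, 114.1]
width: 28.2
t 38.2 holder [-62.6 113.8 114.1] tool axes in holder [[-0.005, 1.0, 0.001], [1.0, 0.005, 0.0], [0.0, 0.001, -1.0]] F [ 0.4 -0.2  0. ] M [-0.04 -0.06 -0.  ] q [ 0.5   0.53  1.8  -0.    0.81  0.72] w 28.2 g 0.0
tool delta [ 2.4  0.2 64.1]
```

```bash
echo '[{"trans": [2,0,30]},{"trans": [0,0,30]},{"trans": [0,0,4]},{}]' > m.json && python3 jog.py m.json 28|sed -n '2p;4p'
echo '[{},{},{},{}]' > m.json && python3 jog.py m.json 6|sed -n '2p;4,6p'
echo '[{"trans": [-4,0,-6.5]},{"trans": [-4,0,-6.6]},{"trans": [-4.8,0,-5.1]},{"trans": [-4.8,0,-5.1]}]' > m.json && python3 jog.py m.json |sed -n '2p;4,5p'
echo '[{"trans": [-5.7,0,-4]},{"trans": [-5.8,0,-4]},{"trans": [-6.3,0,-3.1]},{}]' > m.json && python3 jog.py m.json|sed -n '2p;4,5p'
```

```text
ee_pos: [505.6, 291.9, 48.1]
ft_force: [-0.1, -0.7, -0.6]
ee_pos: [506.7, 293.5, 51.2]
ft_force: [-1.6, 1.6, 2.3]
width: 11.9
grasp_force: 30.0
ee_pos: [502.5, 275.4, 73.9]
ft_force: [2.5, 0.2, -7.8]
width: 11.8
ee_pos: [498.4, 257.6, 85.2]
ft_force: [0.6, 1.6, -0.8]
width: 11.8
```

Now release, rise, and go round behind with closed fingers.

```bash
echo '[{},{},{"trans": [0,0,-30]},{"trans": [0,0,-30]},{"trans": [20,0,0]}]' > m.json && python3 jog.py m.json 28|sed -n '2p;4,5p'
echo '[{"trans": [20,0,0]},{},{"trans": [0,0,20]},{"trans": [0,0,16]},{}]' > m.json && python3 jog.py m.json 0|sed -n '2p;4,5p'
python3 - <<'E'
from h import *
import cv2
g=ctrl.get_image("side")["img"]; cv2.imwrite("pics/s9.png",g[:,:,::-1])
h=cv2.cvtColor(g,cv2.COLOR_RGB2HSV)[140:186,290:316,1]
for i,r in enumerate(h): print(140+i,''.join('#' if s<45 else '+' if s<65 else '.' for s in r))
st()
E
```

```text
ee_pos: [503.7, 276.8, 148.5]
ft_force: [0.2, 0.7, -0.1]
width: 28.3
ee_pos: [504.4, 295.7, 105.1]
ft_force: [0.2, -0.6, 0.3]
width: 1.0
140 ...............######.....
141 ..........................
142 ..........................
143 ..........................
144 ..........................
145 ..........................
146 ..........................
147 ..........................
148 ..........................
149 ..........................
150 ..........................
151 ..........................
152 ..........................
153 ..........................
154 ..........................
155 ..........................
156 .............++++.........
157 .............+##+.........
158 .............+##..........
159 .............+#+..........
160 .............+#+..........
161 .............##+..........
162 .............+#+..........
163 ............+##+..........
164 ............+##...........
165 ............+##...........
166 ............+##...........
167 ............+#+...........
168 ............+#+...........
169 ............+#+...........
170 ............+#+...........
171 ............+#+...........
172 ...........+##+.........++
173 ...........+##.........+##
174 ...........+#+.........+##
175 ...........+#+.........+##
176 ...........+#+.....+..+###
177 ...........+#+........+###
178 ...........+#+....++..+###
179 ..........+##+....++.+####
180 .........++##+.....+++####
181 .........+####+....++#####
182 .........+#####++++#######
183 .........+################
184 .........+####+++#####++++
185 ..........++++....+##+++++
t 40.4 holder [-64.7 118.2 106.4] tool axes in holder [[-0.004, 1.0, -0.004], [1.0, 0.004, -0.004], [-0.004, -0.004, -1.0]] F [ 0.5 -0.   0.3] M [-0.02 -0.08  0.04] q [ 0.51  0.55  1.79 -0.    0.8   0.73] w 0.2 g 0.0
```

```bash
M(){ python3 -c "
from h import *
o=ctrl.get_obs();y=(H.T@(o['ee_pos']-O))[1:];print('y,z',np.round(y,1),'F',np.round(H.T@o['ft_force'],1))"; }
echo '[{"trans": [-8,1,0]},{"trans": [-6,1,0]},{}]' > m.json && python3 jog.py m.json >/dev/null;M
echo '[{"trans": [-4,0,0]},{}]' > m.json && python3 jog.py m.json >/dev/null;M
echo '[{"trans": [-4,0,0]},{}]' > m.json && python3 jog.py m.json >/dev/null;M
echo '[{"trans": [-4,0,0]},{}]' > m.json && python3 jog.py m.json >/dev/null;M
echo '[{"trans": [-4,0,-1]},{}]' > m.json && python3 jog.py m.json >/dev/null;M
echo '[{"trans": [-4,0,-1]},{}]' > m.json && python3 jog.py m.json >/dev/null;M
echo '[{"trans": [-4,0,-1]},{}]' > m.json && python3 jog.py m.json >/dev/null;M
echo '[{"trans": [-4,0,-1]},{}]' > m.json && python3 jog.py m.json >/dev/null;M
echo '[{"trans": [-4,0,0]},{}]' > m.json && python3 jog.py m.json >/dev/null;M
echo '[{"trans": [-4,0,0]},{}]' > m.json && python3 jog.py m.json >/dev/null;M
```

```text
y,z [105.  109.2] F [-0.2  0.1 -0.1]
y,z [101.6 109.1] F [ 0.5  0.2 -0.2]
y,z [ 97.6 108.6] F [-0.3  1.4  0.3]
y,z [ 93.5 108.3] F [-0.3  0.3 -0.2]
y,z [ 89.4 109.3] F [-0.7  0.5  0.4]
y,z [ 85.3 110.3] F [-1.3 -0.  -0.3]
y,z [ 81.3 111.3] F [ 0.5 -0.2  0.2]
y,z [ 77.3 112.3] F [ 0.2  0.1 -0.3]
y,z [ 73.5 112.3] F [ 0.2  0.2 -0.3]
y,z [ 69.5 112.3] F [ 0.4 -0.2  0.7]
```

```bash
M(){ python3 -c "
from h import *
o=ctrl.get_obs();y=(H.T@(o['ee_pos']-O))[1:];print('y,z',np.round(y,1),'F',np.round(H.T@o['ft_force'],1),'M',np.round(o['moment'],2))"; }
echo '[{"trans": [-4,0,0]},{}]' > m.json && python3 jog.py m.json >/dev/null;M
echo '[{"trans": [-4,0,0]},{}]' > m.json && python3 jog.py m.json >/dev/null;M
echo '[{"trans": [-4,0,0]},{}]' > m.json && python3 jog.py m.json >/dev/null;M
echo '[{"trans": [-4,0,1]},{}]' > m.json && python3 jog.py m.json >/dev/null;M
python3 - <<'E'
from h import *
import cv2
g=ctrl.get_image("side")["img"]; cv2.imwrite("pics/s10.png",g[:,:,::-1])
h=cv2.cvtColor(g,cv2.COLOR_RGB2HSV)[150:186,286:316,1]
for i,r in enumerate(h): print(150+i,''.join('#' if s<45 else '+' if s<65 else '.' for s in r))
E
```

```text
y,z [ 65.4 112.3] F [-0.2  0.3 -0.3] M [-0.   -0.13 -0.02]
y,z [ 61.4 112.2] F [-0.3 -0.8  0. ] M [-0.06 -0.12  0.03]
y,z [ 57.4 112.2] F [0.4 0.  0.3] M [ 0.05 -0.15  0.03]
y,z [ 53.5 111.2] F [-0.8  1.1  0.6] M [ 0.07 -0.19 -0.  ]
150 ...+#######...+#######........
151 .....######..+#######.........
152 .....#####+...#######.........
153 ......++###...######...+#++...
154 ..........++..######....+#####
155 ..............+#####.........+
156 ..................+#..........
157 ..............................
158 ..............................
159 ..............................
160 ..............................
161 ..............................
162 ..............................
163 ..............................
164 ..............................
165 ..............................
166 ..............................
167 ..............+...............
168 ............+##+..............
169 ............+##+..............
170 ............+##+..............
171 .............+#+.............+
172 .............+#+..+.........+#
173 .............+#+.......+...+##
174 .............+#+...+....+..+##
175 .............+#+........+..###
176 .............+##.......++.+###
177 ..............##.......+..+###
178 ..............##...+..++..+###
179 ..............+##........+####
180 ..............+##+..++++++####
181 .............+####+####++#####
182 .............+################
183 .............+############++##
184 .............+####+++####+++++
185 ..............++++....+#++++++
```

```bash
python3 - <<'E'
import cv2, numpy as np
p2=cv2.resize(cv2.imread("pics/p2.png")[300:,:250],(75,90),interpolation=cv2.INTER_AREA)
s8=cv2.imread("pics/s8.png")[140:230,280:355]; s9=cv2.imread("pics/s9.png")[140:230,280:355]
for n,i in(("p2",p2),("s8 stop",s8),("s9 now",s9)):
    print(n); g=cv2.cvtColor(i,cv2.COLOR_BGR2GRAY)
    for r in range(22,46): print(140+r,' '.join('%3d'%v for v in g[r,32:54]))
E
```

```text
p2
162 221 219 216 217 217 215 219 237 252 255 234 158 128 167 240 255 255 255 252 240 235 250
163 221 220 219 218 217 214 223 245 254 255 242 171 132 154 223 251 255 254 251 241 238 248
164 221 220 219 220 218 215 224 247 255 255 242 172 125 111 149 213 250 255 254 252 253 253
165 221 221 221 220 219 220 232 249 255 255 242 170 113  77  88 164 241 255 255 254 255 253
166 222 222 221 219 219 224 244 254 255 255 243 171 106  68  84 174 246 255 254 254 255 247
167 222 222 222 220 219 225 246 255 255 255 242 166  96  64 103 205 252 255 254 254 255 237
168 223 222 223 223 221 226 244 252 251 250 228 153  91  63 113 221 254 255 254 255 254 230
169 223 223 224 224 224 225 226 224 222 211 177 137 109  85 129 230 255 255 254 255 250 210
170 223 225 226 225 213 189 169 170 196 196 155 137 132 118 146 233 255 255 254 255 240 169
171 226 227 223 212 187 153 138 150 190 194 153 137 141 134 157 234 255 255 254 255 232 144
172 227 218 196 171 154 142 134 129 138 141 126 131 143 140 161 235 255 255 255 254 221 135
173 226 200 154 132 154 164 154 135 116 107 110 127 144 143 154 220 253 255 255 249 1
[... 4841 characters left out ...]
 127 125 116 107  99  96 110 173 226 234 201 146 131 130
179 219 224 225 191 132 111 104 103 110 113 103  98  96  95 117 173 221 229 184 133 127 133
180 205 214 214 184 140 124 116 106 101 100 102 102 103 107 127 184 230 219 157 108 121 132
181 168 182 190 172 137 134 131 121 115 114 115 111 112 112 121 178 225 206 136  87 107 134
182 162 182 192 166 124 120 130 136 134 132 131 120 114 111 109 148 194 184 122  82 103 142
183 128 132 136 127 117 118 121 121 116 116 115 111 119 120 117 142 175 157 102  80 105 146
184 108 104 107 107 114 119 115 110 107 114 120 118 124 122 119 130 135 113  79  75 109 147
185 108 107 109 108 110 113 109 110 109 118 121 115 113 115 113 111 105  88  75  79 118 162
```

```bash
M(){ python3 -c "
from h import *
o=ctrl.get_obs();y=(H.T@(o['ee_pos']-O))[1:];print('y,z',np.round(y,1),'F',np.round(H.T@o['ft_force'],1),'M',np.round(o['moment'],2))"; }
echo '[{"trans": [-5,0,1]}]' > m.json && python3 jog.py m.json >/dev/null;M
echo '[{"trans": [-5,0,1]}]' > m.json && python3 jog.py m.json >/dev/null;M
echo '[{"trans": [-5,0,1.5]}]' > m.json && python3 jog.py m.json >/dev/null;M
echo '[{}]' > m.json && python3 jog.py m.json >/dev/null;M
echo '[{},{}]' > m.json && python3 jog.py m.json >/dev/null;M
```

```text
y,z [ 49.5 110.5] F [-0.9  1.8  2.3] M [ 0.29  0.02 -0.  ]
y,z [ 43.9 109.3] F [-0.9  2.   0.4] M [ 0.32 -0.04 -0.02]
y,z [ 38.7 107.8] F [-0.6  2.8  0.1] M [ 0.4  -0.09 -0.  ]
y,z [ 37.9 107.4] F [ 0.4  0.6 -0.1] M [ 0.03 -0.14  0.01]
y,z [ 38.6 107.6] F [0.2 0.6 0.2] M [ 0.01 -0.09 -0.02]
```

```bash
M(){ python3 -c "
from h import *
o=ctrl.get_obs();y=(H.T@(o['ee_pos']-O))[1:];print('y,z',np.round(y,1),'F',np.round(H.T@o['ft_force'],1),'M',np.round(o['moment'],2))"; }
echo '[{"trans": [-7,0,4]}]' > m.json && python3 jog.py m.json >/dev/null;M
echo '[{"trans": [-6.5,0,4]}]' > m.json && python3 jog.py m.json >/dev/null;M
echo '[{"trans": [-6,0,4.5]}]' > m.json && python3 jog.py m.json >/dev/null;M
echo '[{},{}]' > m.json && python3 jog.py m.json >/dev/null;M
python3 - <<'E'
from h import *
import cv2
g=ctrl.get_image("side")["img"]; cv2.imwrite("pics/s11.png",g[:,:,::-1])
h=cv2.cvtColor(g,cv2.COLOR_RGB2HSV)[160:200,284:312,1]
for i,r in enumerate(h): print(160+i,''.join('#' if s<45 else '+' if s<65 else '.' for s in r))
E
```

```text
y,z [ 33.  104.4] F [-0.   1.1  3. ] M [ 0.17 -0.03 -0.01]
y,z [25.6 99.9] F [0.1 1.6 3.5] M [ 0.1  -0.23 -0.01]
y,z [19.1 95.2] F [ 0.4 -0.1  3.4] M [ 0.14 -0.1   0.02]
y,z [18.6 94.7] F [ 0.4 -0.5  0.3] M [-0.07 -0.08 -0.01]
160 ....................########
161 ....####+.................++
162 #+.+######+..###+...........
163 ...#######...########.......
164 ...+######..+#######........
165 ....#####....######+...+....
166 .....####+...######...+#+...
167 .........#...####+#...+#####
168 .............######........+
169 ..............+..+#.........
170 ............................
171 ............................
172 ............................
173 ............................
174 .....................+......
175 ............................
176 .........................+..
177 .....................+...+..
178 ...................++....+..
179 .................+##+......+
180 .................###+..+++.+
181 .................+##+####++#
182 ............+++..+##########
183 ...........+###+.+##########
184 ...........+########+++####+
185 ...........++++.++++....+#++
186 .........................+++
187 .................+++++++..++
188 ..............+++...+++++.++
189 .......+.....++......++++.++
190 .......+.+...+.......+++++++
191 .......++...............++++
192 ......++++..++..........++++
193 .....+++++..++.........+++++
194 ..++.+++++++++.........+#+++
195 ++++++++++++++.........+++++
196 ++++++++++++++.........+++++
197 ++++++++++++++......++++++++
198 ++++++++++++++......++++++++
199 ++++++++++++++......++++++++
```

```bash
M(){ python3 -c "
from h import *
o=ctrl.get_obs();y=(H.T@(o['ee_pos']-O))[1:];print('t %.2f'%o['t'],'y,z',np.round(y,1),'F',np.round(H.T@o['ft_force'],1),'M',np.round(o['moment'],2))"; }
echo '[{"trans": [-5,0,5]}]' > m.json && python3 jog.py m.json >/dev/null;M
echo '[{"trans": [-5,0,5]}]' > m.json && python3 jog.py m.json >/dev/null;M
echo '[{"trans": [-4,0,4.5]}]' > m.json && python3 jog.py m.json >/dev/null;M
echo '[{},{}]' > m.json && python3 jog.py m.json >/dev/null;M
```

```text
t 43.93 y,z [15.1 90.7] F [-1.6  1.1  4. ] M [0.11 0.11 0.05]
t 44.02 y,z [ 9.6 85.3] F [0.7 2.1 1.8] M [ 0.3  -0.09 -0.01]
t 44.10 y,z [ 5.4 80.4] F [0.4 3.  0.9] M [ 0.54 -0.27  0.  ]
t 44.27 y,z [ 5.  80.3] F [ 0.5 -0.2 -0.3] M [ 0.01 -0.14 -0.02]
```

```bash
M(){ python3 -c "
from h import *
o=ctrl.get_obs();y=(H.T@(o['ee_pos']-O));print('t %.2f'%o['t'],'x,y,z',np.round(y,1),'F',np.round(H.T@o['ft_force'],1),'M',np.round(o['moment'],2))"; }
echo '[{"trans": [0,0,-11]},{"trans": [-2,32,0]},{"trans": [0,31,0]},{"trans": [12,0,0]},{}]' > m.json && python3 jog.py m.json >/dev/null;M
echo '[{"trans": [5,0,0]},{"trans": [3,0,0]},{}]' > m.json && python3 jog.py m.json >/dev/null;M
echo '[{"trans": [2,0,0]},{}]' > m.json && python3 jog.py m.json >/dev/null;M
echo '[{"trans": [2,0,0]},{}]' > m.json && python3 jog.py m.json >/dev/null;M
```

```text
t 44.68 x,y,z [ 3.9 17.1 92.7] F [-0.1  0.1 -0.2] M [-0.07 -0.08 -0.01]
t 44.93 x,y,z [ 0.8 23.5 91.7] F [ 0.2 -2.3  0.4] M [-0.37  0.07 -0.02]
t 45.10 x,y,z [ 0.8 24.  91.7] F [ 0.2 -9.9  3.9] M [-1.62  0.35  0.02]
t 45.27 x,y,z [ 0.8 24.6 91.7] F [  0.4 -15.2   9.1] M [-2.84  0.45  0.02]
```

The stop is held at 15 N of pull, so it is clamped and the nut is right. Now I'll finish closing the lever.

```bash
M(){ python3 -c "
from h import *
o=ctrl.get_obs();y=(H.T@(o['ee_pos']-O));print('t %.2f'%o['t'],'x,y,z',np.round(y,1),'F',np.round(H.T@o['ft_force'],1),'M',np.round(o['moment'],2))"; }
echo '[{"trans": [-12,0,0]},{"trans": [-12,-2,0]},{"trans": [0,-30,0]},{"trans": [0,-30,0]},{}]' > m.json && python3 jog.py m.json >/dev/null;M
python3 -c "
from h import *
to(-62,4,80)"
```

```text
t 45.68 x,y,z [-65.6   1.2  90.9] F [-0.1 -0.8  0.2] M [-0.07  0.01 -0.04]
t 45.7 holder [-65.6   1.2  90.9] tool axes in holder [[-0.004, 1.0, -0.006], [1.0, 0.004, -0.003], [-0.003, -0.006, -1.0]] F [-0.1 -0.8  0.2] M [-0.07  0.01 -0.04] q [0.34 0.49 1.96 0.   0.69 0.56] w 0.5 g 0.0
tool delta [ 2.8  3.6 10.9]
```

```bash
M(){ python3 -c "
from h import *
o=ctrl.get_obs();y=(H.T@(o['ee_pos']-O));print('t %.2f'%o['t'],'x,y,z',np.round(y,1),'F',np.round(H.T@o['ft_force'],1))"; }
echo '[{"trans": [1,2,10]},{"trans": [-2,1,4]},{"trans": [-2,0,5]}]' > m.json && python3 jog.py m.json >/dev/null;M
echo '[{"trans": [-3,0,5]},{"trans": [-2,0,5]}]' > m.json && python3 jog.py m.json >/dev/null;M
echo '[{"trans": [-1,0,5]}]' > m.json && python3 jog.py m.json >/dev/null;M
echo '[{"trans": [-1,0,4]}]' > m.json && python3 jog.py m.json >/dev/null;M
echo '[{"trans": [0,0,3]},{}]' > m.json && python3 jog.py m.json >/dev/null;M
echo '[{"trans": [0,0,2]},{}]' > m.json && python3 jog.py m.json >/dev/null;M
```

```text
t 45.93 x,y,z [-55.6   0.7  72.4] F [-1.2  0.   3.4]
t 46.10 x,y,z [-55.6  -4.4  62.2] F [0.2 2.2 1.6]
t 46.18 x,y,z [-55.7  -5.6  57.2] F [1.  0.3 3.1]
t 46.27 x,y,z [-55.5  -6.3  53.8] F [-4.2  2.2 32.2]
t 46.43 x,y,z [-55.4  -6.1  53. ] F [-6.2 -2.5 40.7]
t 46.60 x,y,z [-54.9  -5.9  52.3] F [-7.9 -5.1 50.6]
```

```bash
echo '[{"trans": [0,0,-10]},{"trans": [0,0,-30]},{"trans": [0,0,-40]},{"trans": [0,-20,-40]},{}]' > m.json && python3 jog.py m.json |sed -n '1,2p;4p'
echo '[{"trans": [35,-10,-20]},{"trans": [35,-10,0]},{"trans": [35,-10,0]},{"trans": [35,-10,0]},{}]' > m.json && python3 jog.py m.json |sed -n '1,2p;4p'
python3 - <<'E'
from h import *
import cv2
g=ctrl.get_image("side")["img"]; t=ctrl.get_image("top")["img"]
def show(im,y0,y1,x0,x1):
    h=cv2.cvtColor(im,cv2.COLOR_RGB2HSV)[y0:y1,x0:x1,1]
    for i,r in enumerate(h): print(y0+i,''.join('#' if s<45 else '+' if s<65 else '.' for s in r))
show(g,170,212,284,320); show(t,240,282,225,268)
for v in(2.3,2.5,2.76):
    X=O+H@np.array([-62,53+88*np.cos(v+.2),22+88*np.sin(v+.2)]);print(v,np.round(proj("side",X),1),np.round(proj("top",X),1))
st()
E
```

```text
t: 47.02
ee_pos: [468.3, 177.7, 171.4]
ft_force: [0.7, -0.3, 0.4]
t: 47.43
ee_pos: [458.8, 327.1, 185.6]
ft_force: [0.6, -0.2, -0.6]
170 ...................+............+###
171 ...............................+####
172 ..............................+#####
173 ....................+........+######
174 ....................+...+....+######
175 ...................+++....+..#######
176 ................+.+..+...+..+#######
177 ..................++.....+..+#######
178 ...............++++++...++..+####+##
179 ...............+####+...++.+#######+
180 ...............+####+.++++++########
181 ...............++###+#####+#########
182 ...............+####+###############
183 ...............+############+#######
184 ..............######+++####+++++++##
185 .............+#####+....+#++++++++++
186 .............+####+......+++++++++++
187 .............#####..++++..++++++++++
188 ............+####+..+++++.++++++++++
189 .......+....#####+...+++++++++++++++
190 .......+++.+#####....+++++++++++++++
191 ......+++..+#####.......++++++++++++
192 .....++++..#####+.......++++++++++++
193 +++.+.+++++#####....
[... 2387 characters left out ...]
274 .+......+.+.+...+++++++++++++++++++++++####
275 ............+......+.+++.++++++++++++++++++
276 .........................+++.++++++++++++++
277 .....................+.++++++++++++++++++++
278 ........................+.+++++++++++++++++
279 .......................++.+++++++++++++++++
280 ........................+++++++++++++++++++
281 .........................++++++++++++++++++
2.3 [294.9 189.4] [270.9 272.3]
2.5 [294.3 194.9] [275.  273.4]
2.76 [293.9 201.1] [278.5 274.4]
t 47.5 holder [-116.5  133.6  184.9] tool axes in holder [[-0.007, 1.0, -0.001], [1.0, 0.007, -0.001], [-0.001, -0.001, -1.0]] F [ 0.1 -0.8  0.3] M [-0.04 -0.06  0.02] q [ 0.59  0.4   1.81 -0.    0.93  0.81] w 0.5 g 0.0
```

```bash
python3 -c "
from workcell import ctrl
print(ctrl.close_job())"
```

```text
the job is handed in; nothing more can be done
None
```

The job is handed in: the stone is snug between the stops, the nut is set to about 4.3, and the lever is at its closed stop and stayed there; the stop held against a 15 N pull. The first pinch on the lever slipped and I reset the nut and tried again, the gripper pressed the fixed vase at about 34 N mid-job (limit 40 N), and the closed fingers pressed the lever at about 50 N at its stop.

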